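# Hang a rubber pipe sleeve on the notched rack with a drift mandrel

## Robot

A 6-joint arm with a two-finger parallel gripper is mounted at the origin on the work surface. World frame = base frame: x ahead of the robot, y to its left, z up, the work surface at z = 0. Lengths are in m, angles in degrees, forces in N, time in s.
With the tool pointing down it reaches from about 0.375 to 0.9 m from the base axis. Payload 3.1 kg.
Tool frame: the origin (TCP) lies between the finger pads; the fingertips stand 19 mm ahead of it and the grasp point (between the pads) is the TCP; z points along the fingers, x is the direction in which the jaws open and shut, and the axes are right-handed (so a half turn about z gives the same grasp; the last joint's range is limited). The gripper opens to 87 mm and grips with 3 to 60 N. Pads are 19 mm wide; open, the fingers measure 117 mm over their backs; the gripper's body (75 mm by 190 mm) begins 51 mm behind the grasp point.
Start: joints at [60.934, 30.224, 82.088, -0, 67.689, -10.227], TCP at [0.202, 0.592, 0.216] pointing down, gripper open.
Joint ranges: [-176.69, 176.69], [-43.24, 126.21], [12.49, 139.97], [-82, 262], [0, 151.66], [-163.58, 163.58]. Speed limits (degrees/s): [159.86, 159.86, 180, 180, 180, 180].

## Interface

Orientations are given as a 3x3 rotation matrix whose columns are the frame's x, y, z axes.
In Python, from rig import read_state, capture, camera_info, hand_in, spot_in, silhouettes gives the robot as it stands.
- The arm moves only by the shell command python3 -m jog 'ROWS'. ROWS is text: rows parted by semicolons, each of 7 numbers parted by spaces: the shift along the tool's x, y, z in m, then the turn, a rotation vector about the tool's x, y, z in degrees, then the opening, from 0 (shut) to 1 (fully open). A call has 1 to 8 rows; each row is the pose to reach, as a shift and turn from the pose commanded when the call began, along the tool's axes at that moment; what a row does not reach only later rows make up. A row lasts 1/8 s, in which the tool goes at most 62.5 mm and 10.7 degrees, less where a joint would pass 70% of its speed; a pose out of reach is approached as far as the arm can. A call with a gripper value outside its range is refused whole. The fingers move at their own pace and stop on an object; the grip force is fixed at half the most. Time passes only in rows, so rows that repeat a pose let the fingers close. It gives the time, the measured TCP pose, the force and the opening at its end, in the units of the state.
- read_state(): the state, without advancing time (a new reading comes with each control period).
- capture(name): name is "scene" or "side" or "wrist"; returns (picture, depth): 420x560x3 uint8, red, green, blue; 420x560 float32, m along the optical axis (not along the pixel's ray), 0 where there is no reading.
- camera_info(name): a dict with "vfov" (degrees; the focal length in pixels is half the picture's height over the tangent of half this angle, whatever the lens; pixels are square), "cx", "cy" (the principal point, pixels), "R" (3x3) and "t" (3): a world point X has camera coordinates R X + t; the wrist camera has in their place "tool_from_camera" (4x4, takes a point from camera to tool coordinates, whose origin is the TCP and whose axes are the tool frame's). Camera axes: x right, y down, z forward; pixel columns grow to the right and rows downward; lengths in m; the calibration is good to about 2 mm. A picture is of the moment at which its call begins: read the wrist's pose just before it. camera_info takes no time and is no camera call.
- hand_in(): hands the job in, once; it reports no verdict.
Trained networks look in the newest picture that a camera, given by its name, has taken for a name from the list of things; names that differ only in an ending like _2 or _b are one class to them, and where a whole thing is asked for, a point or a joint stands for the part that bears it (a point fixed in the world has none). Each returns a list of dicts, best first, with "score" (0 to 1); they miss things now and then, are a little off and sometimes report something else, mostly with a low value. They report only what shows in the picture. A call takes as long as a camera call. They do not tell look-alikes from the thing itself.
- spot_in(label, camera): "centre" ([x, y, z] in m, in world coordinates, good to about 4 mm: the middle of the surface that is visible of it).
- silhouettes(label, camera): "region" (420x560 bool, what is visible of it).
The state is a dict: "time_s": time; "joint_positions": joint angles; "qvel": joint speeds; "tau": joint torques, N m; "position": TCP position; "tcp_rot": TCP orientation; "force": force on the tool from outside, world axes, zero at the start; "moment": the same for the moment, N m; "opening": opening from 0.0 (shut) to 1.0 (fully open).
Only numpy, scipy, OpenCV 4.12 (cv2) and the standard library are available. Lean on these libraries where they do the work, as an engineer would, in place of code of your own. Each camera call takes 0.05 s, during which the arm holds its last target.

## Task

The eight-sided rubber sleeve must not be touched with the gripper, so move it on the drift mandrel: draw the mandrel out of its covered pocket by the shaft, lay it down on the shelf and let go, then take it by its square grip. Thread the shaft gently through the lying sleeve, lift it, and set the mandrel level across the two notches of the steel rack, sleeve hanging still between the uprights; let go and leave the other things where they are. Handle it gently: mandrel and sleeve must never press on each other with more than 20 N.

Things in the scene. Friction and masses are not known exactly. Their poses are not given: they have to be found in the camera images.
- mandrel: Loose drift mandrel, 0.17 kg: round steel shaft 22 mm thick, 130 mm long, last 8 mm tapered; square dark wood grip 24 x 24 mm, 70 mm long. Origin on the axis at the shoulder between them; x points to the tip, grip at -x. It balances about 39 mm before the shoulder, on the shaft. At the start it lies on the shelf, axis 12 mm up, the whole grip inside the pocket, the shaft sticking out towards the robot.
- mandrel_grip (a point): Middle of the mandrel's square grip, on its axis, 35 mm behind the shoulder.
- mandrel_mid (a point): Middle of the mandrel's shaft, on its axis, 65 mm in front of the shoulder.
- mandrel_tip (a point): Tip end of the mandrel's shaft, on its axis, 130 mm in front of the shoulder.
- pocket: Fixed grey metal pocket on the shelf, 80 mm deep (x), 64 mm wide, 44 mm high, with side walls, back wall and roof; its mouth, 44 mm wide and 36 mm high, is the -x face (towards the robot); its floor is the shelf. Origin at the centre of its underside, mouth 40 mm from it. The mandrel comes out only along -x.
- sleeve: Dark grey rubber sleeve, loose and rigid, about 0.19 kg: an eight-sided tube 80 mm across flats, 50 mm long, with an eight-sided through bore 42 mm across flats (an edge of the bore at the very top), on a flat foot 52 mm wide. It lies on the foot, bore level. Origin at the middle of the bore, 44 mm above the shelf, top 87 mm; x runs along the bore. Hung on the shaft it may swing for a moment.
- rack: Fixed dark steel rack: base plate 124 x 84 x 10 mm, two equal uprights 12 mm thick, centred 46 mm either side of the middle along x (80 mm clear between them), each ending in a 90 degree V notch open upwards, 59 mm wide at the top, arms' tops about 104 mm above the shelf. Origin at the centre of the base's underside; x runs from notch to notch. Both ends alike.
- rack_rest (a point): Where the middle of the mandrel's shaft lies when it rests in both notches: midway between the uprights, 90 mm above the shelf; axes as the rack. The shaft is then 13 mm longer than the rack's uprights at either end.
- depth_gauge: Bystander: brass-handled T-shaped depth gauge lying down, 170 mm long, 22 mm high.
- torch: Bystander: silver torch standing on its head, 48 mm wide, 135 mm high.
- bumper_ring: Bystander: round rubber bumper ring lying flat, 90 mm across, 24 mm high.
- dope_can: Bystander: grey closed can, 72 mm wide, 100 mm high.
- wrench: Bystander: wrench lying down, 180 mm long.
- plug_gauge: Bystander: steel plug gauge standing on its thick end, 56 mm wide, 100 mm high.
There are look-alikes about, which are no part of the job. Of the things shaped like the mandrel, the steel one is meant.

How it is judged:
By the outcome, as a careful person would: the job done as asked, in the order asked, and still so for the second after the job is handed in, with the robot touching nothing.
It also fails if it takes over 72 s, if anything falls off the work surface, if the arm or the gripper's body presses on something with over 40 N, if the wrist force passes 120 N, or if a joint passes its speed limit or range.

## Working session

There is one attempt and no reset: what is moved stays moved. The work goes in short steps, Python scripts to look and compute and a shell command to move; the robot and the scene stay as the last step left them, time stands still between calls to the robot, and variables do not carry over. Pictures are saved under pics/ and viewed, and the job is handed in when it is done.

```bash
ls -la; mkdir -p pics
cat > h.py <<'E'
import numpy as np, cv2
from rig import *
def K(n):
    c=camera_info(n); f=210/np.tan(np.radians(c['vfov'])/2); return f,c['cx'],c['cy'],c
def pts(n,depth,st=None):
    f,cx,cy,c=K(n); v,u=np.mgrid[0:420,0:560]
    P=np.stack([(u-cx)/f*depth,(v-cy)/f*depth,depth],-1)
    if n=='wrist':
        T=np.array(c['tool_from_camera']); st=st or read_state()
        Q=P@T[:3,:3].T+T[:3,3]; R=np.array(st['tcp_rot']); W=Q@R.T+np.array(st['position'])
    else:
        W=(P-np.array(c['t']))@np.array(c['R'])
    W[depth<=0]=np.nan
    return W
def proj(n,X):
    f,cx,cy,c=K(n); p=np.array(c['R'])@np.array(X)+np.array(c['t']); return p[0]/p[2]*f+cx,p[1]/p[2]*f+cy
def snap(n,name):
    st=read_state(); im,d=capture(n); cv2.imwrite(f'pics/{name}.png',im[:,:,::-1]); np.savez(f'pics/{name}.npz',im=im,d=d); return im,pts(n,d,st)
E
python3 - <<'E'
from h import *
for n in ['scene','side','wrist']:
    im,W=snap(n,n+'0')
    c=camera_info(n); print(n,c['vfov'],[ (k) for k in c])
    for l in ['mandrel','pocket','sleeve','rack'] if n!='wrist' else []:
        for r in spot_in(l,n): print(n,l,round(r['score'],2),np.round(r['centre'],3), np.round(proj(n,r['centre'])))
print(read_state()['time_s'])
E
```

```text
total 12
drwxr-xr-x  3 agent agent 4096 Dec  6 22:31 .
drwxr-xr-x 23 root  root  4096 Dec  6 22:31 ..
drwxr-xr-x  2 agent agent 4096 Dec  6 22:31 pics
scene 44.72584470522084 ['vfov', 'cx', 'cy', 'R', 't']
scene mandrel 0.83 [0.39  0.232 0.022] [360. 213.]
scene mandrel 0.8 [ 0.23  -0.318  0.02 ] [227. 134.]
scene mandrel 0.67 [ 0.628 -0.035  0.02 ] [261. 249.]
scene pocket 0.69 [ 0.744 -0.035  0.045] [247. 277.]
scene sleeve 0.83 [ 0.664 -0.21   0.072] [205. 235.]
scene rack 0.68 [0.589 0.222 0.011] [340. 264.]
scene rack 0.2 [0.676 0.384 0.035] [384. 302.]
side 54.85613905141503 ['vfov', 'cx', 'cy', 'R', 't']
side mandrel 0.82 [ 0.637 -0.046  0.021] [333. 218.]
side mandrel 0.72 [ 0.22  -0.316  0.016] [230. 341.]
side mandrel 0.58 [0.375 0.213 0.017] [224. 194.]
side pocket 0.83 [ 0.729 -0.054  0.04 ] [361. 207.]
side pocket 0.27 [ 0.634 -0.044  0.019] [332. 219.]
side sleeve 0.64 [ 0.633 -0.236  0.06 ] [369. 251.]
side rack 0.62 [0.595 0.216 0.012] [285. 179.]
wrist 68.00578090412591 ['vfov', 'cx', 'cy', 'tool_from_camera']
0.55
```

View pics/scene0.png

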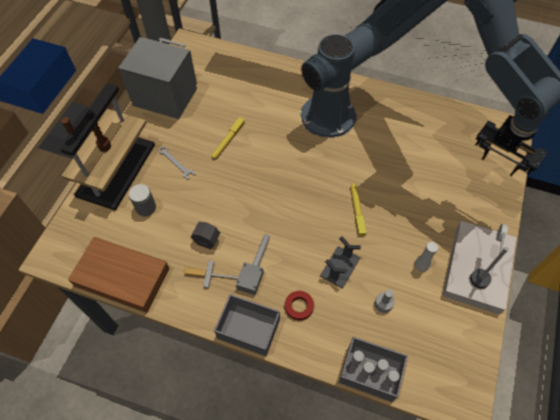

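View pics/side0.png

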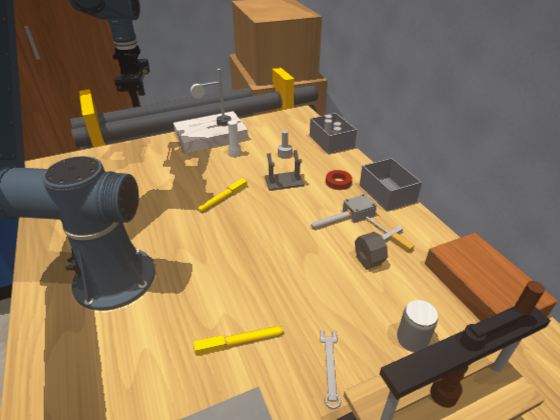

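View pics/wrist0.png

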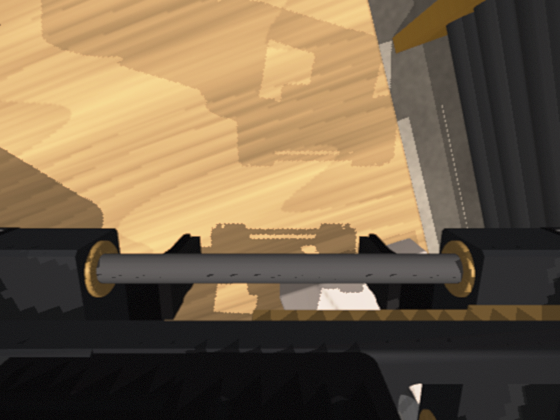

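The scene picture shows the steel mandrel's shaft at (262,248), sticking out of the grey pocket at (250,278). The sleeve is at (206,235), the rack at (340,262), and the T-shaped depth gauge just behind the sleeve at (215,272). The two yellow mandrels are look-alikes. Next I'll measure poses.

Run:
```python
from h import *
out={}
for n in ['scene','side']:
    im,W=snap(n,n+'1')
    for l in ['mandrel','pocket','sleeve','rack']:
        for i,r in enumerate(silhouettes(l,n)):
            m=r['region']; P=W[m]; P=P[~np.isnan(P[:,0])]
            out[f'{n}_{l}_{i}']=P
            print(n,l,i,round(r['score'],2),m.sum(),np.round(np.median(P,0),3),np.round(np.percentile(P,3,axis=0),3),np.round(np.percentile(P,97,axis=0),3))
np.savez('pics/clouds.npz',**out)
for n in ['scene','side']:
    d=np.load(f'pics/{n}1.npz'); im=d['im']
    box=(140,180,260,140) if n=='scene' else (240,120,200,160)
    x,y,w,h=box; cv2.imwrite(f'pics/{n}1z.png',cv2.resize(im[y:y+h,x:x+w],None,fx=3,fy=3,interpolation=cv2.INTER_CUBIC)[:,:,::-1])
```

```text
scene mandrel 0 0.84 343 [0.394 0.226 0.021] [0.296 0.179 0.006] [0.464 0.263 0.029]
scene mandrel 1 0.75 337 [ 0.225 -0.312  0.019] [ 0.15  -0.332 -0.002] [ 0.331 -0.29   0.029]
scene mandrel 2 0.71 239 [ 0.634 -0.034  0.019] [ 0.576 -0.049 -0.001] [ 0.685 -0.024  0.028]
scene pocket 0 0.58 613 [ 0.744 -0.03   0.042] [ 0.701 -0.061  0.007] [ 0.777 -0.     0.049]
scene sleeve 0 0.77 544 [ 0.664 -0.211  0.072] [ 0.629 -0.249  0.009] [ 0.678 -0.178  0.088]
scene rack 0 0.81 1060 [0.589 0.225 0.012] [0.54  0.182 0.003] [0.653 0.263 0.1  ]
side mandrel 0 0.94 981 [ 0.219 -0.32   0.02 ] [ 0.148 -0.339  0.005] [ 0.331 -0.297  0.025]
side mandrel 1 0.67 1574 [ 0.588 -0.482  0.085] [ 0.57  -0.505  0.008] [ 0.629 -0.444  0.101]
side mandrel 2 0.56 427 [0.372 0.212 0.017] [ 0.287  0.17  -0.002] [0.451 0.252 0.025]
side mandrel 3 0.55 288 [ 0.638 -0.044  0.017] [ 0.573 -0.05   0.004] [ 0.7   -0.032  0.023]
side pocket 0 0.64 364 [0.493 0.453 0.066] [0.476 0.442 0.004] [0.513 0.471 0.134]
side pocket 1 0.56 611 [ 0.73  -0.055  0.041] [ 0.696 -0.069  0.003] [ 0.772 -0.007  0.045]
side sleeve 0 0.95 938 [ 0.639 -0.236  0.06 ] [ 0.626 -0.262  0.003] [ 0.675 -0.19   0.085]
side rack 0 0.67 718 [0.595 0.212 0.01 ] [0.535 0.174 0.003] [0.645 0.258 0.096]
```

View pics/scene1z.png

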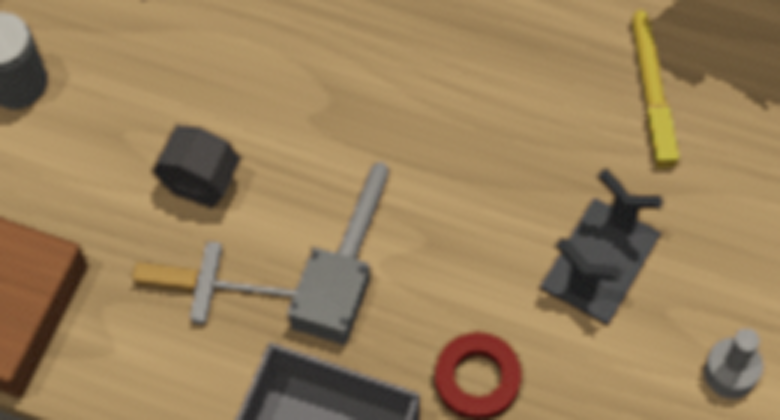

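View pics/side1z.png

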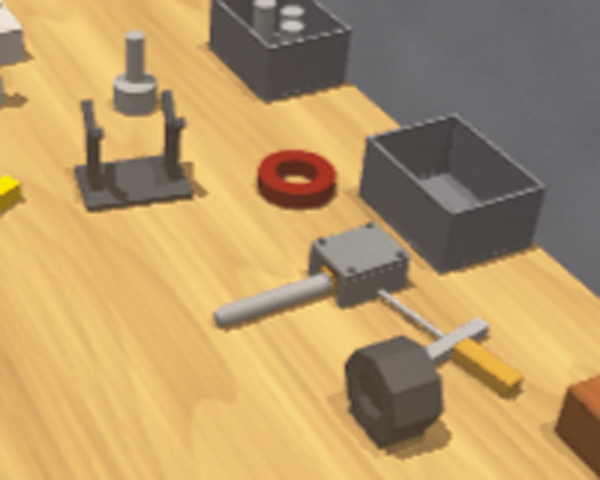

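Run:
```python
from h import *
d=np.load('pics/clouds.npz')
def rect(P): 
    r=cv2.minAreaRect((P[:,:2]*1000).astype(np.float32)); print('   rect',np.round(r[0],1),np.round(r[1],1),round(r[2],1))
def line(P):
    v=cv2.fitLine((P[:,:2]*1000).astype(np.float32),cv2.DIST_HUBER,0,.01,.01).ravel(); print('   line yaw',round(np.degrees(np.arctan2(v[1],v[0])),2),'thru',np.round(v[2:],1)); 
for k in ['scene_mandrel_2','side_mandrel_3']:
    P=d[k]; P=P[(P[:,2]>0.012)&(P[:,2]<.03)]; print(k,len(P)); line(P); rect(P)
for k in ['scene_pocket_0','side_pocket_1']:
    P=d[k]; P=P[(P[:,2]>0.037)]; print(k,len(P)); rect(P)
for k in ['scene_rack_0','side_rack_0']:
    P=d[k]; Q=P[(P[:,2]<0.02)&(P[:,2]>.004)]; print(k,len(Q)); rect(Q); Q=P[P[:,2]>.05];line(Q); print(np.round(Q[np.argsort(Q[:,0])][::max(1,len(Q)//12)],3).tolist())
for k in ['scene_sleeve_0','side_sleeve_0']:
    P=d[k]; Q=P[P[:,2]>.03]; print(k,len(Q)); rect(Q); Q=P[P[:,2]>.08]; line(Q);rect(Q)
print(np.round(camera_info('wrist')['tool_from_camera'],3)); s=read_state(); print(np.round(s['tcp_rot'],3))
for n in ['scene','side']:
    c=camera_info(n); print(n,np.round(-np.array(c['R']).T@np.array(c['t']),3), np.round(np.array(c['R'])[2],2))
```

```text
scene_mandrel_2 204
   line yaw 1.28 thru [630.6 -34. ]
   rect [629.  -34.9] [117.1  22.8] 1.5
side_mandrel_3 222
   line yaw 1.4 thru [636.4 -42.9]
   rect [636.2 -40.4] [135.  21.] 1.4
scene_pocket_0 484
   rect [737.4 -31.7] [81.3 65.3] 1.3
side_pocket_1 356
   rect [735.7 -36.6] [80.8 65.7] 1.3
scene_rack_0 634
   rect [594.2 223. ] [ 83.  128.3] 78.9
   line yaw -10.3 thru [596.1 221.4]
[[0.538, 0.204, 0.104], [0.545, 0.224, 0.082], [0.549, 0.222, 0.081], [0.552, 0.256, 0.103], [0.554, 0.227, 0.08], [0.556, 0.245, 0.076], [0.628, 0.186, 0.105], [0.634, 0.202, 0.086], [0.638, 0.189, 0.1], [0.641, 0.191, 0.091], [0.643, 0.217, 0.063], [0.646, 0.249, 0.094], [0.649, 0.222, 0.088]]
side_rack_0 456
   rect [593.7 219. ] [ 89.  124.6] 78.7
   line yaw -7.51 thru [581.1 212.1]
[[0.537, 0.197, 0.096], [0.54, 0.215, 0.077], [0.545, 0.235, 0.072], [0.547, 0.215, 0.059], [0.55, 0.213, 0.055], [0.552, 0.243, 0.089], [0.629, 0.179, 0.094], [0.631, 0.184, 0.102], [0.634, 0.219, 0.058], [0.636, 0.221, 0.052], [0.639, 0.197, 0.065], [0.642, 0.195, 0.058], [0.647, 0.231, 0.087]]
scene_sleeve_0 448
   rect [ 652.3 -215.6] [80.6 54.1] 88.0
   line yaw 0.57 thru [ 652.2 -216.3]
   rect [ 652.7 -218.9] [53.3 52.7] 14.6
side_sleeve_0 710
   rect [ 651.4 -220.7] [86.9 53.4] 89.4
   line yaw 1.61 thru [ 649.5 -224. ]
   rect [ 651.3 -221.9] [53.5 36.3] 7.2
[[ 1.     0.001  0.001 -0.   ]
 [-0.001  0.971  0.239 -0.065]
 [-0.    -0.239  0.971 -0.169]
 [ 0.     0.     0.     1.   ]]
[[ 0.323  0.946  0.   ]
 [ 0.946 -0.323  0.   ]
 [ 0.     0.    -1.   ]]
scene [1.282 0.27  1.515] [-0.47 -0.17 -0.87]
side [ 0.117 -0.837  0.813] [ 0.31  0.71 -0.63]
```

```bash
cat >> h.py <<'E'
def to(p,xang):
    s=read_state(); R=np.array(s['tcp_rot']); d=R.T@(np.array(p)-np.array(s['position']))
    a=np.radians(xang); Rt=np.array([[np.cos(a),np.sin(a),0],[np.sin(a),-np.cos(a),0],[0,0,-1]])
    from scipy.spatial.transform import Rotation as Ro
    print('row',np.round(d,4),np.round(Ro.from_matrix(R.T@Rt).as_rotvec(degrees=True),2))
def st():
    s=read_state(); R=np.array(s['tcp_rot']); print('t',round(s['time_s'],2),'pos',np.round(s['position'],4),'xang',round(np.degrees(np.arctan2(R[1,0],R[0,0])),2),'tilt',np.round(R[:,2],4),'F',np.round(s['force'],2),'op',round(s['opening'],3),'j',np.round(s['joint_positions'],1))
E
python3 -c "
from h import *
to([.69,-.04,.2],91.3)
for l in ['wrench','dope_can','depth_gauge','torch','plug_gauge','bumper_ring']:
    for n in ['scene']:
        for r in spot_in(l,n)[:1]: print(l,round(r['score'],2),np.round(r['centre'],3))
"
```

```text
row [-0.44    0.666   0.0162] [  0.    -0.   -20.14]
wrench 0.7 [ 0.407 -0.446  0.004]
dope_can 0.85 [ 0.62  -0.456  0.092]
depth_gauge 0.81 [ 0.77  -0.169  0.023]
torch 0.77 [0.506 0.465 0.076]
plug_gauge 0.83 [0.676 0.386 0.038]
bumper_ring 0.79 [0.767 0.14  0.029]
```

```bash
python3 -m jog '-0.44 0.666 0.016 0 0 -20.1 1;-0.44 0.666 0.016 0 0 -20.1 1;-0.44 0.666 0.016 0 0 -20.1 1;-0.44 0.666 0.016 0 0 -20.1 1;-0.44 0.666 0.016 0 0 -20.1 1;-0.44 0.666 0.016 0 0 -20.1 1;-0.44 0.666 0.016 0 0 -20.1 1;-0.44 0.666 0.016 0 0 -20.1 1'; python3 -c "
from h import *
st();to([.69,-.04,.2],91.3)"
```

```text
time_s: 2.35
position: [0.5074, 0.1964, 0.2064]
tcp_rot: [[-0.022, 1.0, 0.001], [1.0, 0.022, 0.0], [0.0, 0.001, -1.0]]
force: [1.4, 0.6, -0.1]
opening: 1.003
t 2.35 pos [0.5074 0.1964 0.2064] xang 91.25 tilt [ 9.e-04  4.e-04 -1.e+00] F [ 1.43  0.57 -0.15] op 1.003 j [  9.4  24.7  94.4   0.   60.8 -81.9]
row [-0.2403  0.1774  0.0065] [ 0.05 -0.02 -0.05]
```

```bash
python3 -m jog '-0.24 0.178 0.006 0 0 0 1;-0.24 0.178 0.006 0 0 0 1;-0.24 0.178 0.006 0 0 0 1;-0.24 0.178 0.006 0 0 0 1;-0.24 0.178 0.006 0 0 0 1;-0.24 0.178 0.006 0 0 0 1;-0.24 0.178 0.006 0 0 0 1'
python3 - <<'E'
from h import *
st()
im,W=snap('wrist','w1')
for l in ['mandrel','sleeve','pocket']:
    for i,r in enumerate(silhouettes(l,'wrist')):
        m=r['region']; P=W[m]; P=P[~np.isnan(P[:,0])]
        print(l,round(r['score'],2),len(P),np.round(np.median(P,0),3),np.round(np.percentile(P,2,axis=0),3),np.round(np.percentile(P,98,axis=0),3))
        np.save(f'pics/w1_{l}_{i}.npy',P)
        Q=P[P[:,2]>.01]
        q=cv2.minAreaRect((Q[:,:2]*1000).astype(np.float32)); print(np.round(q[0],1),np.round(q[1],1),round(q[2],1))
        v=cv2.fitLine((Q[:,:2]*1000).astype(np.float32),cv2.DIST_HUBER,0,.01,.01).ravel(); print('   line yaw',round(np.degrees(np.arctan2(v[1],v[0])),2),'thru',np.round(v[2:],1))
st()
E
```

```text
time_s: 3.22
position: [0.6885, -0.0376, 0.1997]
tcp_rot: [[-0.022, 1.0, -0.002], [1.0, 0.022, 0.001], [0.001, -0.002, -1.0]]
force: [0.3, 0.7, 0.4]
opening: 1.001
t 3.23 pos [ 0.6885 -0.0376  0.1997] xang 91.24 tilt [-1.6e-03  9.0e-04 -1.0e+00] F [0.26 0.7  0.39] op 1.001 j [ -12.4   36.3   72.8    0.    71.  -103.6]
mandrel 0.71 2319 [ 0.63  -0.035  0.021] [ 0.57  -0.045  0.012] [ 0.695 -0.024  0.023]
[631.9 -34.3] [130.2  22.2] 1.0
   line yaw 1.5 thru [629.9 -35.4]
sleeve 0.56 5179 [ 0.649 -0.203  0.078] [ 0.625 -0.247  0.016] [ 0.674 -0.176  0.087]
[ 649.6 -214.5] [79.4 50.4] 89.4
   line yaw 86.89 thru [ 648.5 -205.4]
pocket 0.71 3295 [ 0.721 -0.032  0.044] [ 0.693 -0.063  0.02 ] [ 0.753 -0.002  0.046]
[704.8 -34.4] [99.2 67.7] 1.6
   line yaw -44.4 thru [720.8 -31.1]
t 3.42 pos [ 0.6886 -0.0364  0.2004] xang 91.36 tilt [-4.e-04  2.e-04 -1.e+00] F [-0.16  0.04  0.2 ] op 1.001 j [ -12.3   36.3   72.8    0.    70.9 -103.7]
```

View pics/w1.png

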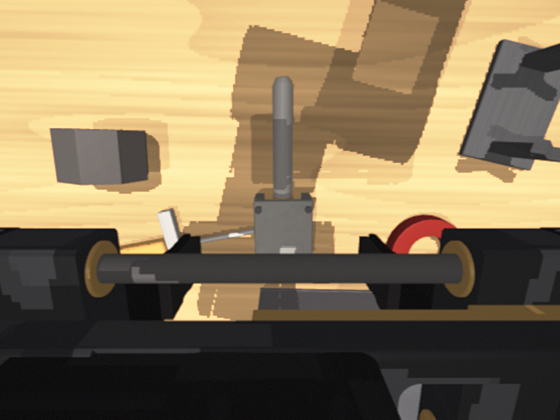

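Wrist picture: the shaft runs from the tip at (283,80) to the pocket face at row 197. The sleeve is at (100,157), with the depth gauge behind it at (170,235). Descending onto the shaft near its balance point.

```bash
python3 -c "
from h import *
to([.660,-.0342,.022],91.5)"
```

```text
row [ 0.0029 -0.0285  0.1784] [-0.02 -0.01 -0.14]
```

```bash
python3 -m jog '0.003 -0.0285 0.06 0 0 -0.1 1;0.003 -0.0285 0.12 0 0 -0.1 1;0.003 -0.0285 0.16 0 0 -0.1 1;0.003 -0.0285 0.178 0 0 -0.1 1;0.003 -0.0285 0.178 0 0 -0.1 1'
python3 - <<'E'
from h import *
st()
im,W=snap('wrist','w2'); snap('side','s2')
E
```

```text
time_s: 4.05
position: [0.6604, -0.0349, 0.0217]
tcp_rot: [[-0.025, 1.0, -0.001], [1.0, 0.025, 0.0], [0.0, -0.001, -1.0]]
force: [0.6, -0.3, -0.5]
opening: 1.001
t 4.05 pos [ 0.6604 -0.0349  0.0217] xang 91.41 tilt [-1.4e-03  3.0e-04 -1.0e+00] F [ 0.61 -0.29 -0.53] op 1.001 j [ -12.7   47.    83.7   -0.    49.4 -104.1]
```

View pics/w2.png

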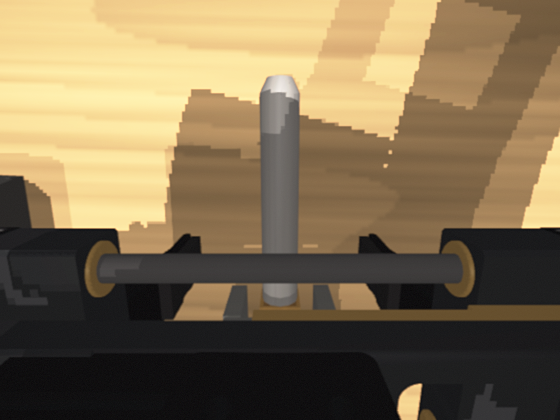

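Shaft centred between the fingers at column 280. Closing.

```bash
python3 -m jog '0 0 0 0 0 0 0;0 0 0 0 0 0 0;0 0 0 0 0 0 0;0 0 0 0 0 0 0;0 0 0 0 0 0 0;0 0 0 0 0 0 0'
```

```text
time_s: 4.9
position: [0.6607, -0.0356, 0.0221]
tcp_rot: [[-0.024, 1.0, -0.0], [1.0, 0.024, 0.0], [0.0, -0.0, -1.0]]
force: [0.1, -0.4, 0.2]
opening: 0.403
```

```bash
python3 -m jog '0 0 0 0 0 0 0;0 0 0 0 0 0 0;0 0 0 0 0 0 0'
```

```text
time_s: 5.28
position: [0.6607, -0.0356, 0.0222]
tcp_rot: [[-0.024, 1.0, -0.0], [1.0, 0.024, 0.0], [0.0, -0.0, -1.0]]
force: [-0.2, 0.5, 0.1]
opening: 0.063
```

Run:
```python
from h import *
st()
im,W=snap('wrist','w3'); snap('side','s3');im,_=snap('scene','c3')
st()
im=np.load('pics/s3.npz')['im']; cv2.imwrite('pics/s3z.png',cv2.resize(im[150:280,260:420],None,fx=4,fy=4,interpolation=cv2.INTER_CUBIC)[:,:,::-1])
```

```text
t 5.28 pos [ 0.6607 -0.0356  0.0222] xang 91.36 tilt [-0.  0. -1.] F [-0.25  0.49  0.05] op 0.063 j [ -12.7   46.9   83.7   -0.    49.3 -104.1]
t 5.42 pos [ 0.6607 -0.0356  0.0222] xang 91.36 tilt [ 0.  0. -1.] F [ 0.9  -0.08  0.12] op 0.014 j [ -12.7   46.9   83.7    0.    49.3 -104.1]
```

View pics/w3.png

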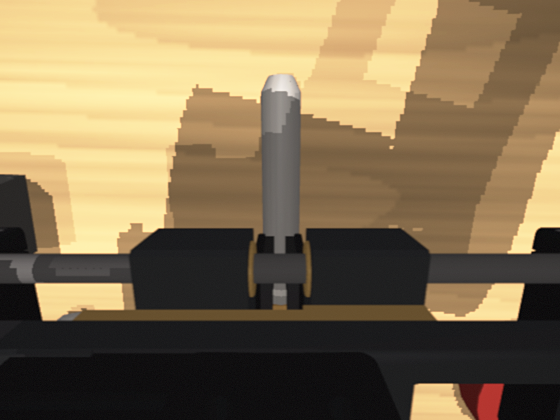

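View pics/s3z.png

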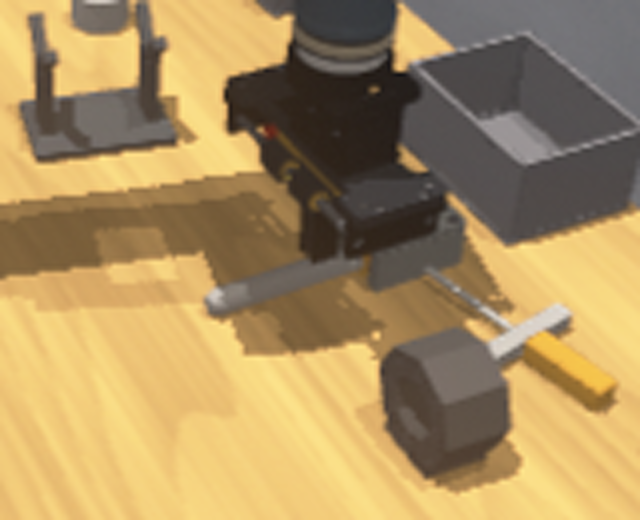

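Run:
```python
from h import *
for n in ['s3','c3','w3']:
    d=np.load(f'pics/{n}.npz'); nm={'s':'side','c':'scene','w':'wrist'}[n[0]]
    W=pts(nm,d['d']); im=d['im'].astype(int)
    m=(abs(W[...,0]-.660)<.02)&(abs(W[...,1]+.035)<.045)&(W[...,2]<.08)&(im.max(-1)<70)
    P=W[m]; print(n,len(P))
    if len(P): print(np.round(np.percentile(P,[0,2,50,98,100],axis=0),3))
    print(np.round(P[np.argsort(P[:,2])][:12],3).tolist())
im=np.load('pics/s3.npz')['im']; cv2.imwrite('pics/s3zz.png',cv2.resize(im[200:235,300:370],None,fx=10,fy=10,interpolation=cv2.INTER_CUBIC)[:,:,::-1])
im=np.load('pics/w3.npz')['im']; cv2.imwrite('pics/w3zz.png',cv2.resize(im[220:320,230:330],None,fx=6,fy=6,interpolation=cv2.INTER_CUBIC)[:,:,::-1])
```

```text
s3 98
[[ 0.65  -0.056  0.029]
 [ 0.651 -0.055  0.029]
 [ 0.655 -0.047  0.05 ]
 [ 0.673 -0.028  0.075]
 [ 0.677 -0.025  0.08 ]]
[[0.655, -0.036, 0.029], [0.658, -0.032, 0.029], [0.664, -0.045, 0.029], [0.652, -0.046, 0.03], [0.67, -0.045, 0.031], [0.653, -0.028, 0.032], [0.653, -0.033, 0.032], [0.658, -0.047, 0.033], [0.652, -0.046, 0.034], [0.655, -0.047, 0.034], [0.666, -0.047, 0.034], [0.656, -0.033, 0.034]]
c3 15
[[ 0.663 -0.046  0.014]
 [ 0.663 -0.045  0.014]
 [ 0.671 -0.033  0.033]
 [ 0.676 -0.025  0.073]
 [ 0.677 -0.024  0.073]]
[[0.663, -0.024, 0.014], [0.669, -0.029, 0.016], [0.666, -0.026, 0.02], [0.67, -0.025, 0.02], [0.671, -0.031, 0.026], [0.671, -0.038, 0.029], [0.672, -0.027, 0.031], [0.675, -0.033, 0.033], [0.673, -0.033, 0.035], [0.674, -0.043, 0.038], [0.677, -0.038, 0.04], [0.672, -0.043, 0.043]]
w3 1305
[[ 0.649 -0.05  -0.001]
 [ 0.649 -0.046  0.029]
 [ 0.653 -0.033  0.057]
 [ 0.665 -0.025  0.079]
 [ 0.67  -0.024  0.08 ]]
[[0.666, -0.05, -0.001], [0.652, -0.026, 0.018], [0.649, -0.026, 0.027], [0.651, -0.041, 0.028], [0.651, -0.039, 0.028], [0.651, -0.028, 0.028], [0.651, -0.03, 0.028], [0.651, -0.03, 0.028], [0.649, -0.045, 0.028], [0.651, -0.042, 0.029], [0.65, -0.047, 0.029], [0.651, -0.04, 0.029]]
```

View pics/s3zz.png

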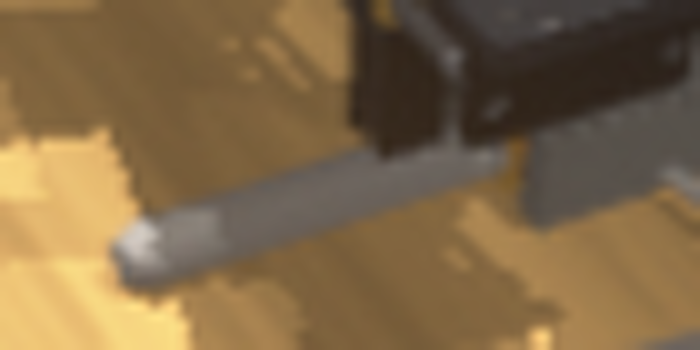

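View pics/w3zz.png

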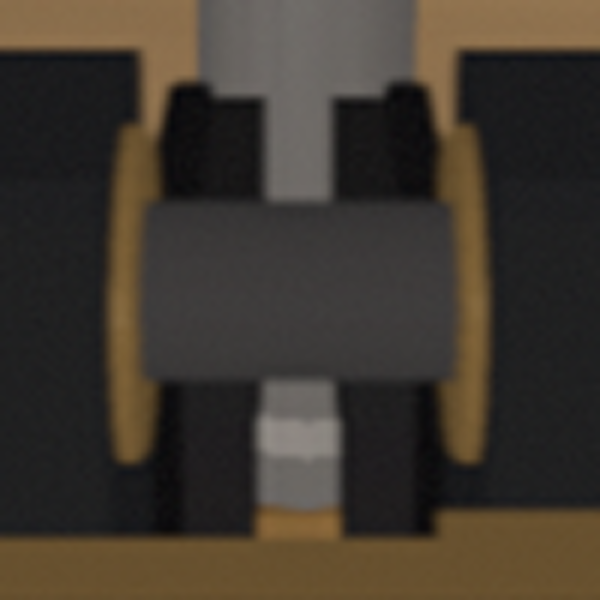

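Run:
```python
from h import *
st()
for n in ['s2','w2','w3','w1','wrist0','s3']:
    d=np.load(f'pics/{n}.npz'); nm='side' if n[0]=='s' else 'wrist'
    f,cx,cy,c=K(nm); D=d['d']
    if nm=='wrist':
        v,u=np.mgrid[0:420,0:560]; P=np.stack([(u-cx)/f*D,(v-cy)/f*D,D],-1); T=np.array(c['tool_from_camera']); P=P@T[:3,:3].T+T[:3,3]
        P[D<=0]=np.nan
        im=d['im'].astype(int); m=(abs(P[...,0])<.065)&(abs(P[...,1])<.016)&(im.max(-1)<70)&(P[...,2]>-.03)&(P[...,2]<.03)
        Q=P[m]; print(n,len(Q),np.round(np.percentile(Q,[0,5,50,95,100],axis=0),3).tolist())
        if n in('w2','w3'):
            m2=(abs(P[...,0])<.003)&(P[...,1]<-.02)&(P[...,1]>-.08); print(' shaft top in tool z',np.round(np.nanmedian(P[m2][:,2]),4))
    else:
        W=pts(nm,D); im=d['im'].astype(int)
        m=(abs(W[...,0]-.660)<.02)&(abs(W[...,1]+.035)<.07)&(W[...,2]<.08)&(im.max(-1)<70)
        Q=W[m]; print(n,len(Q),np.round(np.percentile(Q,[0,2,50,98,100],axis=0),3).tolist())
```

```text
t 5.42 pos [ 0.6607 -0.0356  0.0222] xang 91.36 tilt [ 0.  0. -1.] F [ 0.9  -0.08  0.12] op 0.014 j [ -12.7   46.9   83.7    0.    49.3 -104.1]
s2 129 [[0.65, -0.094, 0.029], [0.651, -0.093, 0.032], [0.659, 0.004, 0.051], [0.673, 0.015, 0.075], [0.676, 0.017, 0.079]]
w2 868 [[-0.052, -0.012, -0.03], [-0.05, -0.012, -0.029], [0.044, -0.01, -0.018], [0.051, -0.003, -0.008], [0.057, 0.009, 0.022]]
 shaft top in tool z -0.1055
w3 565 [[-0.015, -0.012, -0.03], [-0.01, -0.012, -0.029], [0.003, -0.01, -0.019], [0.011, -0.01, -0.007], [0.012, 0.009, 0.023]]
 shaft top in tool z -0.1055
w1 835 [[-0.052, -0.012, -0.03], [-0.05, -0.012, -0.029], [-0.043, -0.01, -0.019], [0.051, -0.004, -0.009], [0.053, 0.009, -0.006]]
wrist0 816 [[-0.052, -0.012, -0.03], [-0.05, -0.012, -0.029], [-0.043, -0.01, -0.019], [0.051, -0.003, -0.009], [0.052, 0.008, -0.007]]
s3 98 [[0.65, -0.056, 0.029], [0.651, -0.055, 0.029], [0.655, -0.047, 0.05], [0.673, -0.028, 0.075], [0.677, -0.025, 0.08]]
```

Run:
```python
from h import *
T=np.array(camera_info('wrist')['tool_from_camera'])
for n,nm in [('s3','side'),('c3','scene'),('s2','side'),('w3','wrist'),('w2','wrist')]:
    d=np.load(f'pics/{n}.npz'); W=pts(nm,d['d']); im=d['im'].astype(int)
    m=(im.max(-1)<75)&(W[...,2]>.025)&(W[...,2]<.16)&(abs(W[...,0]-.66)<.12)&(abs(W[...,1]+.035)<.11)
    Q=W[m]-np.array([.6607,-.0356,.0222]); print(n,len(Q))
    for a in np.arange(-.06,.07,.02):
        S=Q[abs(Q[:,0]-a)<.01]
        if len(S)>3: print('  dx',round(a,2),'n',len(S),'zmin tool-height',np.round(np.percentile(S[:,2],[1,5,25,50]),3),'dy',np.round(np.percentile(S[:,1],[2,98]),3))
    if nm=='wrist':
        m=(abs(W[...,1]+.036)<.003)&(W[...,0]<.645)&(W[...,0]>.58); print(' shaft top z',np.round(np.nanmedian(W[m][:,2]),4))
        m=(abs(W[...,1]+.0)<.08)&(W[...,0]<.545)&(W[...,0]>.45); print(' shelf z',np.round(np.nanmedian(W[m][:,2]),4))
```

```text
s3 1137
  dx -0.04 n 169 zmin tool-height [0.079 0.082 0.09  0.097] dy [-0.094  0.084]
  dx -0.02 n 462 zmin tool-height [0.078 0.086 0.1   0.116] dy [-0.097  0.082]
  dx 0.0 n 308 zmin tool-height [0.007 0.013 0.044 0.112] dy [-0.097  0.087]
  dx 0.02 n 160 zmin tool-height [0.019 0.076 0.092 0.117] dy [-0.097  0.08 ]
  dx 0.04 n 37 zmin tool-height [0.013 0.065 0.088 0.108] dy [-0.095 -0.028]
c3 1011
  dx -0.04 n 13 zmin tool-height [0.097 0.099 0.112 0.116] dy [-0.057  0.088]
  dx -0.02 n 160 zmin tool-height [0.089 0.097 0.114 0.117] dy [-0.088  0.094]
  dx 0.0 n 163 zmin tool-height [0.057 0.096 0.112 0.117] dy [-0.088  0.094]
  dx 0.02 n 356 zmin tool-height [0.012 0.088 0.111 0.117] dy [-0.086  0.093]
  dx 0.04 n 242 zmin tool-height [0.016 0.022 0.091 0.098] dy [-0.085  0.092]
  dx 0.06 n 8 zmin tool-height [0.003 0.003 0.004 0.016] dy [0.034 0.035]
s2 1123
  dx -0.04 n 160 zmin tool-height [0.08  0.082 0.091 0.099] dy [-0.095  0.084]
  dx -0.02 n 415 zmin tool-height [0.077 0.085 0.102 0.118] dy [-0.096  0.085]
  dx 0.0 n 345 zmin tool-height [0.011 0.015 0.038 0.101] dy [-0
[... 342 characters left out ...]
x 0.0 n 2256 zmin tool-height [0.009 0.021 0.056 0.079] dy [-0.079  0.08 ]
  dx 0.02 n 1582 zmin tool-height [0.077 0.078 0.082 0.086] dy [0.079 0.081]
  dx 0.04 n 43 zmin tool-height [0.076 0.077 0.077 0.078] dy [0.08  0.081]
 shaft top z 0.1267
 shelf z 0.0
w2 75149
  dx -0.04 n 16880 zmin tool-height [0.081 0.084 0.091 0.094] dy [-0.071  0.069]
  dx -0.02 n 49521 zmin tool-height [0.033 0.092 0.107 0.116] dy [-0.063  0.056]
  dx 0.0 n 7575 zmin tool-height [0.01  0.027 0.056 0.097] dy [-0.049  0.074]
  dx 0.02 n 790 zmin tool-height [0.055 0.081 0.084 0.088] dy [-0.044  0.05 ]
  dx 0.04 n 383 zmin tool-height [0.003 0.004 0.006 0.009] dy [-0.03   0.032]
 shaft top z 0.1266
 shelf z 0.0003
```

Run:
```python
import numpy as np,cv2
im=np.load('pics/c3.npz')['im']; cv2.imwrite('pics/c3z.png',cv2.resize(im[190:310,180:320],None,fx=5,fy=5,interpolation=cv2.INTER_CUBIC)[:,:,::-1])
```

```text
(no output)
```

View pics/c3z.png

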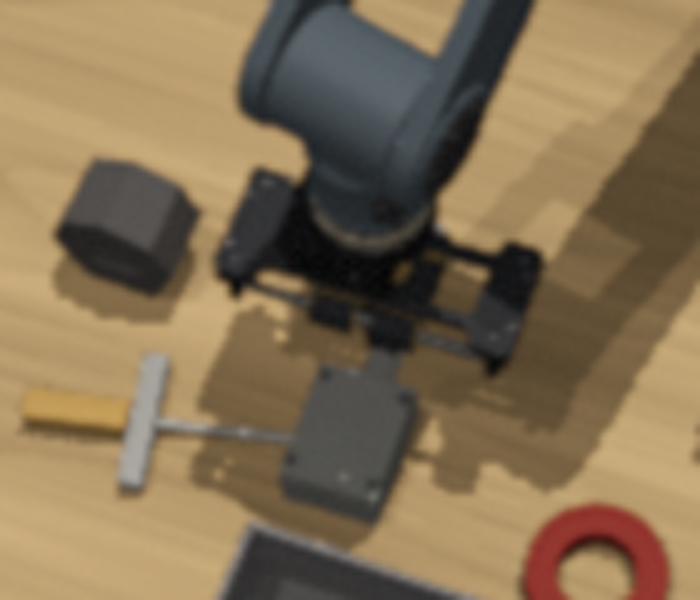

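The fingers shut without touching the shaft. By both the wrist and side depth, the fingertips sit about 7 mm behind the reported TCP instead of 19 mm ahead. The body-to-fingertip distance of 70 mm still matches the specification, so the reported TCP is about 26 mm too far forward along tool z. I'll reopen and go down 25 mm, checking forces.

```bash
python3 -m jog '0 0 0 0 0 0 0.8;0 0 0 0 0 0 0.8;0 0 0 0 0 0 0.8;0 0 0 0 0 0 0.8;0 0 0 0 0 0 0.8;0 0 0 0 0 0 0.8;0 0 0.01 0 0 0 0.8;0 0 0.018 0 0 0 0.8'; python3 -c "
from h import *
st()"
```

```text
time_s: 6.42
position: [0.6604, -0.0355, 0.0033]
tcp_rot: [[-0.024, 1.0, -0.001], [1.0, 0.024, 0.0], [0.0, -0.001, -1.0]]
force: [0.8, 0.0, 0.5]
opening: 0.777
t 6.42 pos [ 0.6604 -0.0355  0.0033] xang 91.36 tilt [-8.e-04  2.e-04 -1.e+00] F [0.78 0.02 0.53] op 0.777 j [ -12.7   48.5   84.     0.    47.6 -104.1]
```

```bash
python3 -m jog '0 0 0.006 0 0 0 0.8;0 0 0.006 0 0 0 0.4;0 0 0.006 0 0 0 0;0 0 0.006 0 0 0 0;0 0 0.006 0 0 0 0;0 0 0.006 0 0 0 0;0 0 0.006 0 0 0 0;0 0 0.006 0 0 0 0'; python3 -c "
from h import *
st();snap('side','s4')
im=np.load('pics/s4.npz')['im']; cv2.imwrite('pics/s4z.png',cv2.resize(im[190:245,290:390],None,fx=7,fy=7,interpolation=cv2.INTER_CUBIC)[:,:,::-1])
st()"
```

```text
time_s: 7.42
position: [0.6608, -0.0355, -0.0016]
tcp_rot: [[-0.024, 1.0, 0.0], [1.0, 0.024, 0.0], [0.0, 0.0, -1.0]]
force: [-0.3, 0.6, 0.7]
opening: 0.242
t 7.42 pos [ 0.6608 -0.0355 -0.0016] xang 91.36 tilt [ 2.e-04  1.e-04 -1.e+00] F [-0.25  0.56  0.68] op 0.242 j [ -12.7   48.9   84.     0.    47.1 -104.1]
t 7.47 pos [ 0.6608 -0.0355 -0.0017] xang 91.36 tilt [ 1.e-04  0.e+00 -1.e+00] F [-1.02  0.04  0.89] op 0.239 j [ -12.7   48.9   84.     0.    47.1 -104.1]
```

View pics/s4z.png

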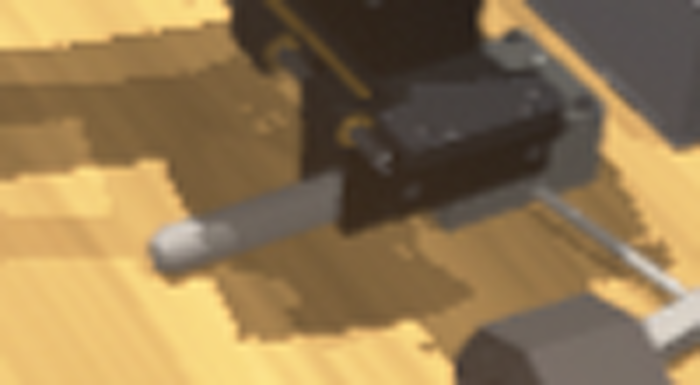

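Held: opening 0.24 corresponds to about 21–22 mm. Drawing it straight back with a 2 mm lift.

```bash
python3 -m jog '0 0 -0.002 0 0 0 0;0 -0.010 -0.002 0 0 0 0;0 -0.025 -0.002 0 0 0 0;0 -0.04 -0.002 0 0 0 0'; python3 -m jog '0 -0.02 0 0 0 0 0;0 -0.04 0 0 0 0 0;0 -0.06 0 0 0 0 0;0 -0.075 0 0 0 0 0;0 -0.075 -0.02 0 0 0 0;0 -0.075 -0.06 0 0 0 0;0 -0.075 -0.1 0 0 0 0'; python3 -c "
from h import *
st();snap('side','s5');st();to([.47,-.10,.13],-89)"
```

```text
time_s: 7.98
position: [0.6191, -0.0364, -0.0002]
tcp_rot: [[-0.024, 1.0, -0.002], [1.0, 0.024, 0.0], [0.0, -0.002, -1.0]]
force: [-0.7, -1.0, -2.2]
opening: 0.242
time_s: 8.85
position: [0.5443, -0.0382, 0.1007]
tcp_rot: [[-0.024, 1.0, -0.002], [1.0, 0.024, 0.001], [0.001, -0.002, -1.0]]
force: [0.0, -0.2, -2.8]
opening: 0.24
t 8.85 pos [ 0.5443 -0.0382  0.1007] xang 91.35 tilt [-2.2e-03  5.0e-04 -1.0e+00] F [ 0.05 -0.2  -2.81] op 0.24 j [ -15.7   33.7   99.3   -0.    47.1 -107.1]
t 8.9 pos [ 0.5476 -0.0388  0.1057] xang 91.38 tilt [ 0.0068 -0.0021 -1.    ] F [ 1.15 -1.04  0.12] op 0.239 j [ -15.7   33.3   99.1   -0.    47.3 -107.1]
row [-0.0594 -0.0788 -0.0247] [  -0.2     0.6  -179.62]
```

View pics/s5.png

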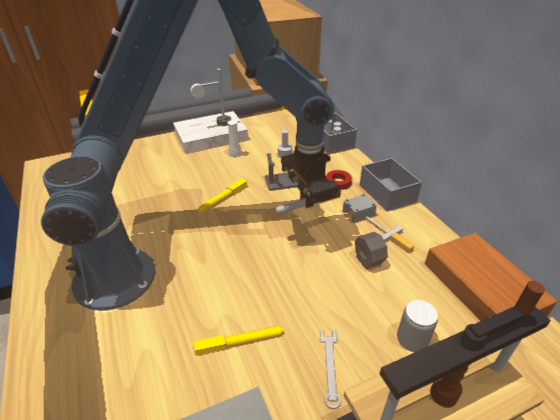

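Out of the pocket and hanging level: the side picture shows the shaft at (290,209). Now turning it half round in the clear and laying it down with the tip away from the robot.

```bash
python3 -m jog '-0.08 -0.05 -0.005 0 0 10 0;-0.08 -0.05 -0.005 0 0 20 0;-0.08 -0.05 -0.005 0 0 30 0;-0.08 -0.05 -0.005 0 0 40 0;-0.08 -0.05 -0.005 0 0 50 0;-0.08 -0.05 -0.005 0 0 60 0;-0.08 -0.05 -0.005 0 0 70 0;-0.08 -0.05 -0.005 0 0 80 0'; python3 -m jog '0 0 0 0 0 10 0;0 0 0 0 0 20 0;0 0 0 0 0 30 0;0 0 0 0 0 40 0;0 0 0 0 0 50 0;0 0 0 0 0 60 0;0 0 0 0 0 70 0;0 0 0 0 0 80 0'; python3 -c "
from h import *
st();to([.50,-.12,.03],-90)"
```

```text
time_s: 9.9
position: [0.4966, -0.1191, 0.1049]
tcp_rot: [[0.982, 0.191, -0.001], [0.191, -0.982, 0.0], [-0.001, -0.001, -1.0]]
force: [-0.5, 0.8, -2.2]
opening: 0.244
time_s: 10.9
position: [0.4966, -0.1191, 0.1049]
tcp_rot: [[0.359, -0.933, -0.001], [-0.933, -0.359, 0.0], [-0.001, 0.001, -1.0]]
force: [0.2, -0.1, -2.3]
opening: 0.245
t 10.9 pos [ 0.4966 -0.1191  0.1049] xang -68.97 tilt [-1.2e-03  5.0e-04 -1.0e+00] F [ 0.23 -0.14 -2.28] op 0.245 j [-26.   31.4 104.2  -0.   44.5  42.9]
row [ 0.0021 -0.003   0.0749] [ 0.07  0.04 21.03]
```

```bash
python3 -m jog '0.002 -0.003 0.03 0 0 10 0;0.002 -0.003 0.06 0 0 21 0;0.002 -0.003 0.085 0 0 21 0;0.002 -0.003 0.097 0 0 21 0;0.002 -0.003 0.102 0 0 21 0;0.002 -0.003 0.105 0 0 21 0;0.002 -0.003 0.1065 0 0 21 0'; python3 -c "
from h import *
st();snap('side','s6');snap('wrist','w6');st()"
```

```text
time_s: 11.78
position: [0.5016, -0.1204, -0.0008]
tcp_rot: [[0.006, -1.0, 0.001], [-1.0, -0.006, -0.001], [0.001, -0.001, -1.0]]
force: [0.7, -0.5, -1.6]
opening: 0.241
t 11.78 pos [ 0.5016 -0.1204 -0.0008] xang -89.63 tilt [ 1.2e-03 -6.0e-04 -1.0e+00] F [ 0.68 -0.47 -1.59] op 0.241 j [-25.9  42.8 106.2  -0.   30.9  63.7]
t 11.88 pos [ 0.5015 -0.1204 -0.0008] xang -89.63 tilt [ 9.e-04 -5.e-04 -1.e+00] F [ 0.52 -0.15 -1.91] op 0.241 j [-25.9  42.8 106.2  -0.   30.9  63.7]
```

View pics/w6.png

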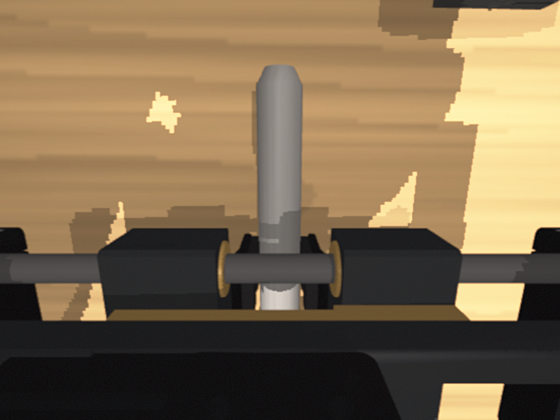

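View pics/s6.png

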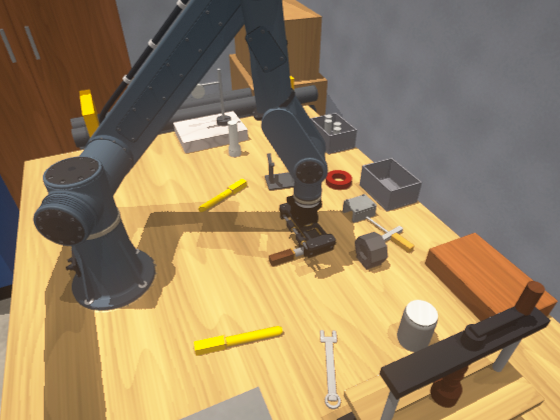

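The mandrel's weight is still on the wrist (−1.7 N), so I'll go down another 1–2 mm and then let go.

```bash
python3 -m jog '0 0 0.0008 0 0 0 0;0 0 0.0015 0 0 0 0;0 0 0.0015 0 0 0 0'; python3 -m jog '0 0 0 0 0 0 0.6;0 0 0 0 0 0 0.6;0 0 0 0 0 0 0.6;0 0 0 0 0 0 0.6;0 0 -0.03 0 0 0 0.8;0 0 -0.08 0 0 0 0.9;0 0 -0.14 0 0 0 0.9;0 0 -0.16 0 0 0 0.9'
```

```text
time_s: 12.25
position: [0.5015, -0.1204, -0.0018]
tcp_rot: [[0.006, -1.0, 0.001], [-1.0, -0.006, -0.001], [0.001, -0.001, -1.0]]
force: [-0.9, 0.6, 6.7]
opening: 0.239
time_s: 13.25
position: [0.503, -0.121, 0.1607]
tcp_rot: [[0.006, -1.0, 0.006], [-1.0, -0.006, -0.003], [0.003, -0.006, -1.0]]
force: [-0.4, -0.4, -0.5]
opening: 0.883
```

```bash
python3 -c "
from h import *
st();to([.53,-.20,.24],-90)"
```

```text
t 13.25 pos [ 0.503  -0.121   0.1607] xang -89.63 tilt [ 0.0059 -0.0029 -1.    ] F [-0.42 -0.37 -0.54] op 0.883 j [-25.9  26.4 101.    0.   52.2  63.7]
row [ 0.0794 -0.027  -0.0789] [-0.34 -0.17  0.37]
```

```bash
python3 -m jog '0.079 -0.027 -0.08 0 0 0 0.9;0.079 -0.027 -0.08 0 0 0 0.9;0.079 -0.027 -0.08 0 0 0 0.9;0.079 -0.027 -0.08 0 0 0 0.9'
python3 - <<'E'
from h import *
st()
im,W=snap('wrist','w7')
for l in ['sleeve','mandrel']:
    for i,r in enumerate(silhouettes(l,'wrist')):
        m=r['region']; P=W[m]; P=P[~np.isnan(P[:,0])]
        print(l,round(r['score'],2),len(P),np.round(np.percentile(P,[2,50,98],axis=0),3).tolist())
        np.save(f'pics/w7_{l}_{i}.npy',P)
        for lo in [.01,.05,.08]:
            Q=P[P[:,2]>lo]
            if len(Q)<20: continue
            q=cv2.minAreaRect((Q[:,:2]*1000).astype(np.float32)); print(lo,np.round(q[0],1),np.round(q[1],1),round(q[2],1))
        Q=P[P[:,2]>.01]; v=cv2.fitLine((Q[:,:2]*1000).astype(np.float32),cv2.DIST_HUBER,0,.01,.01).ravel(); print('   line yaw',round(np.degrees(np.arctan2(v[1],v[0])),2),'thru',np.round(v[2:],1))
st()
E
```

```text
time_s: 13.75
position: [0.5274, -0.1981, 0.2362]
tcp_rot: [[0.006, -1.0, -0.002], [-1.0, -0.006, 0.002], [-0.002, 0.002, -1.0]]
force: [0.6, 0.7, -0.5]
opening: 0.899
t 13.75 pos [ 0.5274 -0.1981  0.2362] xang -89.66 tilt [-0.0025  0.0019 -1.    ] F [ 0.6   0.65 -0.47] op 0.899 j [-32.   24.2  89.6   0.   66.4  57.7]
sleeve 0.65 4782 [[0.624, -0.258, 0.025], [0.648, -0.217, 0.079], [0.673, -0.178, 0.087]]
0.01 [ 649.1 -219. ] [86.3 50.3] 89.4
0.05 [ 649.2 -219.2] [81.6 50.3] 89.5
0.08 [ 649.4 -217.9] [42.6 50.6] 87.8
   line yaw 87.69 thru [ 647.6 -216.9]
mandrel 0.94 2143 [[0.44, -0.133, 0.012], [0.516, -0.122, 0.021], [0.589, -0.111, 0.025]]
0.01 [ 513.7 -120.2] [160.7  23.8] 1.2
   line yaw 0.55 thru [ 517.7 -122.5]
t 13.9 pos [ 0.5273 -0.1974  0.2355] xang -89.59 tilt [-0.0036  0.0024 -1.    ] F [ 0.05 -0.15  0.23] op 0.902 j [-31.9  24.2  89.7   0.   66.4  57.7]
```

View pics/w7.png

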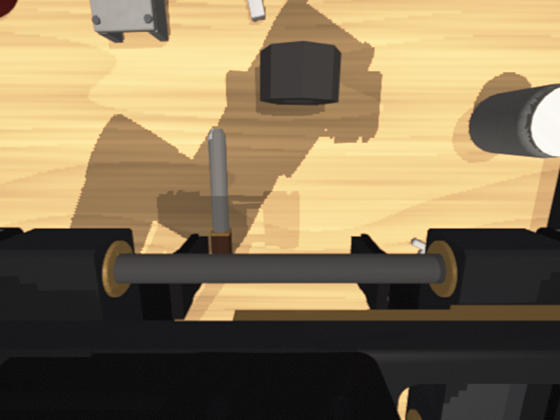

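```bash
cat > sl.py <<'E'
from h import *
def planefit(P):
    for _ in range(4):
        c=P.mean(0); n=np.linalg.svd(P-c,full_matrices=False)[2][2]; n*=np.sign(n[2]); r=(P-c)@n; P=P[abs(r)<max(2.0*np.std(r),.0006)]
    return n,c,len(P),np.std(r)
def sleeve(P,y0):
    A=P[(P[:,1]>y0+.004)&(P[:,1]<y0+.026)&(P[:,2]>.06)]; B=P[(P[:,1]<y0-.004)&(P[:,1]>y0-.026)&(P[:,2]>.06)]
    n1,c1,k1,s1=planefit(A); n2,c2,k2,s2=planefit(B)
    a=np.cross(n1,n2); a/=np.linalg.norm(a); a*=np.sign(a[0])
    # ridge point at x=.649
    M=np.array([n1,n2,[1,0,0]]); p=np.linalg.solve(M,[n1@c1,n2@c2,.649])
    e=P[(P[:,2]>.06)]@a
    print('n',np.round(n1,3),np.round(n2,3),k1,k2,round(s1,4),round(s2,4),'axis',np.round(a,3),'yaw',round(np.degrees(np.arctan2(a[1],a[0])),2),'ridge',np.round(p,4),'ext along',np.round(np.percentile(e,[.5,99.5]),4))
if __name__=='__main__':
    for f in ['w7_sleeve_0','w1_sleeve_0']:
        sleeve(np.load(f'pics/{f}.npy'),-.218)
    d=np.load('pics/clouds.npz')
    for k in ['scene_sleeve_0','side_sleeve_0']: sleeve(d[k],-.218)
    P=np.load('pics/w7_mandrel_0.npy')
    Q=P[(P[:,0]>.47)&(P[:,0]<.58)&(P[:,2]>.015)]
    # ridge per slice
    ys=[]
    for x in np.arange(.475,.58,.01):
        S=Q[abs(Q[:,0]-x)<.005]
        if len(S)>20: ys.append((x,(S[:,1].min()+S[:,1].max())/2,np.percentile(S[:,2],95)))
    ys=np.array(ys); print(np.round(ys,4).tolist()); print(np.polyfit(ys[:,0]-.5,ys[:,1],1))
    print('xmax',np.percentile(P[:,0],[99,99.9]))
    d=np.load('pics/w7.npz'); W=pts('wrist',d['d']); im=d['im'].astype(int)
    print(np.round(P[P[:,2]>.0225][:,0].max(),4))
E
python3 sl.py
```

```text
n [0.004 0.387 0.922] [-0.005 -0.387  0.922] 1140 1104 0.0006 0.0006 axis [ 1.    -0.011  0.001] yaw -0.65 ridge [ 0.649  -0.2188  0.0873] ext along [0.6266 0.6761]
n [0.004 0.387 0.922] [-0.004 -0.381  0.925] 1463 887 0.0006 0.0004 axis [ 1.    -0.011 -0.   ] yaw -0.62 ridge [ 0.649  -0.2183  0.0872] ext along [0.6267 0.6764]
n [-0.014  0.569  0.823] [ 0.055 -0.383  0.922] 108 80 0.0025 0.0024 axis [ 0.997  0.069 -0.031] yaw 3.96 ridge [ 0.649  -0.2144  0.0875] ext along [0.6067 0.6608]
n [-0.031  0.4    0.916] [-0.004 -0.413  0.911] 74 146 0.0015 0.0015 axis [0.999 0.033 0.02 ] yaw 1.9 ridge [ 0.649  -0.2209  0.0865] ext along [0.6183 0.6704]
[[0.475, -0.1214, 0.0234], [0.485, -0.1213, 0.0232], [0.495, -0.1211, 0.0232], [0.505, -0.1213, 0.0228], [0.515, -0.1203, 0.023], [0.525, -0.1212, 0.023], [0.535, -0.1205, 0.0228], [0.545, -0.1204, 0.0227], [0.555, -0.1202, 0.0231], [0.565, -0.1203, 0.0225], [0.575, -0.1205, 0.0228]]
[ 0.01143496 -0.12104929]
xmax [0.59165766 0.59288686]
0.587
```

Wrist picture: the mandrel lies with its tip at (216,130) and its wood grip at (220,240). The sleeve is at (300,72).

- **Sleeve:** bore centre about (0.649, −0.2186, 0.044), yaw −0.64°.
- **Mandrel:** yaw +0.65°, shoulder at x ≈ 0.464.

I'll take the grip near its front end, which shortens the lever arm.

```bash
python3 -c "
from h import *
st();to([.448,-.1216,.04],-89.35); to([.448,-.1216,-.0025],-89.35)"
```

```text
t 13.9 pos [ 0.5273 -0.1974  0.2355] xang -89.59 tilt [-0.0036  0.0024 -1.    ] F [ 0.05 -0.15  0.23] op 0.902 j [-31.9  24.2  89.7   0.   66.4  57.7]
row [-0.0759  0.078   0.196 ] [ 0.2   0.14 -0.24]
row [-0.0758  0.0779  0.2385] [ 0.2   0.14 -0.24]
```

```bash
python3 -m jog '-0.076 0.078 0.03 0.2 0.1 -0.2 0.9;-0.076 0.078 0.07 0.2 0.1 -0.2 0.9;-0.076 0.078 0.12 0.2 0.1 -0.2 0.9;-0.076 0.078 0.17 0.2 0.1 -0.2 0.9;-0.076 0.078 0.2 0.2 0.1 -0.2 0.9;-0.076 0.078 0.2 0.2 0.1 -0.2 0.9'; python3 -c "
from h import *
st();to([.448,-.1216,-.0025],-89.35)"
```

```text
time_s: 14.65
position: [0.4478, -0.1217, 0.0349]
tcp_rot: [[0.011, -1.0, -0.003], [-1.0, -0.011, 0.002], [-0.002, 0.003, -1.0]]
force: [-0.1, 0.9, 0.5]
opening: 0.898
t 14.65 pos [ 0.4478 -0.1217  0.0349] xang -89.39 tilt [-0.0029  0.0019 -1.    ] F [-0.12  0.87  0.49] op 0.898 j [-29.1  37.1 112.9   0.   30.2  60.3]
row [-0.0001 -0.0003  0.0374] [ 0.17  0.11 -0.04]
```

```bash
python3 -m jog '0 0 0.02 0.15 0.1 0 0.9;0 0 0.032 0.15 0.1 0 0.8;0 0 0.037 0.15 0.1 0 0.6;0 0 0.037 0.15 0.1 0 0.3;0 0 0.037 0.15 0.1 0 0;0 0 0.037 0.15 0.1 0 0;0 0 0.037 0.15 0.1 0 0;0 0 0.037 0.15 0.1 0 0'; python3 -m jog '0 0 0 0 0 0 0;0 0 0 0 0 0 0;0 0 0 0 0 0 0'; python3 -c "
from h import *
st(); snap('wrist','w8');snap('side','s8');st()"
```

```text
time_s: 15.65
position: [0.4503, -0.1235, 0.0004]
tcp_rot: [[0.01, -1.0, 0.006], [-1.0, -0.01, -0.003], [0.003, -0.006, -1.0]]
force: [-0.0, 1.4, 3.1]
opening: 0.271
time_s: 16.02
position: [0.4502, -0.1235, 0.0004]
tcp_rot: [[0.01, -1.0, 0.006], [-1.0, -0.01, -0.003], [0.003, -0.006, -1.0]]
force: [-0.2, 1.3, 6.1]
opening: 0.277
t 16.02 pos [ 4.502e-01 -1.235e-01  4.000e-04] xang -89.44 tilt [ 0.006  -0.0033 -1.    ] F [-0.24  1.34  6.1 ] op 0.277 j [-29.1  41.4 113.6   0.   24.7  60.3]
t 16.12 pos [ 4.502e-01 -1.235e-01  4.000e-04] xang -89.44 tilt [ 0.0061 -0.0033 -1.    ] F [0.45 1.03 5.63] op 0.271 j [-29.1  41.4 113.5   0.   24.7  60.3]
```

View pics/w8.png

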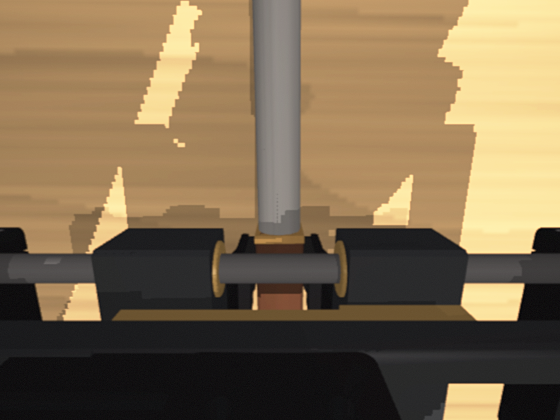

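Grip held: opening 0.27 is about 24 mm, with wood between the pads at (280,270). Lifting and checking that it is level.

```bash
python3 -m jog '0 0 -0.01 0 0 0 0;0 0 -0.03 0 0 0 0;0 0 -0.06 0 0 0 0;0 0 -0.1 0 0 0 0;0 0 -0.1 0 0 0 0;0 0 -0.1 0 0 0 0'
cat > md.py <<'E'
from h import *
from scipy.optimize import least_squares
def mandrel(n,tag,off=None):
    s=read_state(); im,W=snap(n,tag)
    best=None
    for r in silhouettes('mandrel',n):
        m=cv2.erode(r['region'].astype(np.uint8),np.ones((2,2),np.uint8)).astype(bool); P=W[m]; P=P[~np.isnan(P[:,0])]
        if len(P)<50: continue
        c=np.median(P,0); d=np.linalg.norm(c[:2]-np.array(s['position'])[:2])
        if best is None or d<best[0]: best=(d,P,r['score'])
    d,P,sc=best
    R=np.array(s['tcp_rot']); Q=(P-np.array(s['position']))@R   # tool coords, shaft along -y
    k=(Q[:,1]<-.03)&(Q[:,1]>-.135)&(abs(Q[:,0])<.016)&(Q[:,2]<.02)
    S=Q[k]
    f=lambda p: np.hypot(S[:,0]-p[0]-p[1]*S[:,1], S[:,2]-p[2]-p[3]*S[:,1])-.011
    o=least_squares(f,[0,0,-.0137,0],loss='soft_l1',f_scale=.001)
    p=o.x; print(tag,'score',round(sc,2),'n',len(S),'res',round(np.std(f(p)),4),'tool-frame axis x0,slope,z0,slope',np.round(p,4))
    pt=lambda y:R@np.array([p[0]+p[1]*y,y,p[2]+p[3]*y])+np.array(s['position'])
    a=pt(-.1)-pt(0); a/=np.linalg.norm(a)
    e=np.percentile(S[:,1],.5); Qx=Q[(abs(Q[:,0])<.02)&(Q[:,1]<-.03)&(Q[:,2]<.02)]; tipy=Qx[:,1].min() if len(Qx) else np.nan
    print('   axis dir',np.round(a,4),'yaw',round(np.degrees(np.arctan2(a[1],a[0])),2),'pitch',round(np.degrees(np.arcsin(a[2])),2),'tip tool y',round(tipy,4),'tip world',np.round(pt(tipy),4),'pt(0)',np.round(pt(0),4))
E
python3 -c "
from md import *
st();mandrel('wrist','w9');st();snap('side','s9')"
```

```text
time_s: 16.88
position: [0.4492, -0.123, 0.0999]
tcp_rot: [[0.01, -1.0, 0.005], [-1.0, -0.01, -0.003], [0.003, -0.005, -1.0]]
force: [-0.0, -0.1, -1.9]
opening: 0.274
t 16.88 pos [ 0.4492 -0.123   0.0999] xang -89.44 tilt [ 0.0053 -0.0031 -1.    ] F [-0.04 -0.14 -1.89] op 0.274 j [-29.1  29.4 111.   -0.   39.2  60.3]
w9 score 0.97 n 9148 res 0.0028 tool-frame axis x0,slope,z0,slope [-0.      0.0103 -0.0114 -0.021 ]
   axis dir [ 0.9997  0.02   -0.0158] yaw 1.15 pitch -0.91 tip tool y -0.1226 tip world [ 0.5717 -0.1205  0.1094] pt(0) [ 0.4491 -0.123   0.1113]
t 16.98 pos [ 0.4487 -0.1228  0.0991] xang -89.44 tilt [ 0.0036 -0.0021 -1.    ] F [ 0.24 -0.43 -1.59] op 0.274 j [-29.1  29.5 111.   -0.   39.2  60.3]
```

View pics/w9.png

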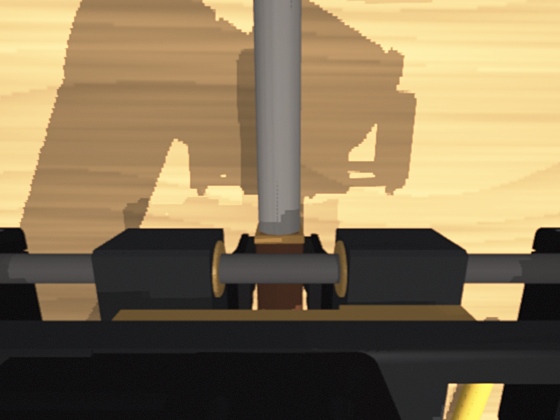

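View pics/s9.png

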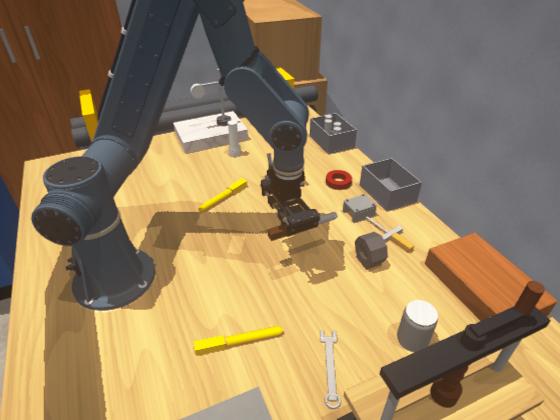

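```bash
sed -i 's/abs(Q\[:,0\])<.016)&(Q\[:,2\]<.02)/abs(Q[:,0])<.008)\&(Q[:,2]<.02)\&(Q[:,2]>-.045)/' md.py
python3 - <<'E'
import numpy as np, cv2
from h import *
from scipy.optimize import least_squares
T=np.array(camera_info('wrist')['tool_from_camera'])
f,cx,cy,c=K('wrist')
v,u=np.mgrid[0:420,0:560]
for t in ['w8','w9']:
    D=np.load(f'pics/{t}.npz')['d']; P=np.stack([(u-cx)/f*D,(v-cy)/f*D,D],-1)@T[:3,:3].T+T[:3,3]
    m=(D>0)&(abs(P[...,0])<.009)&(P[...,1]<-.02)&(P[...,1]>-.12)&(P[...,2]>-.045)&(P[...,2]<.005)
    Q=P[m]
    for y in np.arange(-.115,-.02,.01):
        S=Q[abs(Q[:,1]-y)<.005]
        if len(S): print(t,round(y,3),len(S),np.round(np.percentile(S[:,2],[1,5,50]),4),np.round([S[:,0].min(),S[:,0].max()],4))
    S=Q[Q[:,1]<-.035]
    g=lambda p: np.hypot(S[:,0]-p[0]-p[1]*S[:,1], S[:,2]-p[2]-p[3]*S[:,1])-.011
    o=least_squares(g,[0,0,-.0137,0],loss='soft_l1',f_scale=.0005); print(t,np.round(o.x,4),np.std(g(o.x)))
E
```

```text
w8 -0.115 957 [-0.022  -0.0213 -0.0197] [-0.009   0.0087]
w8 -0.105 1006 [-0.0221 -0.0216 -0.0199] [-0.0087  0.0088]
w8 -0.095 984 [-0.0222 -0.0217 -0.02  ] [-0.0089  0.009 ]
w8 -0.085 924 [-0.0224 -0.0218 -0.0202] [-0.009  0.009]
w8 -0.075 870 [-0.0226 -0.022  -0.0203] [-0.009   0.0087]
w8 -0.065 852 [-0.0225 -0.022  -0.0205] [-0.0088  0.0088]
w8 -0.055 809 [-0.0228 -0.0222 -0.0205] [-0.009  0.009]
w8 -0.045 764 [-0.0229 -0.0224 -0.0207] [-0.009  0.009]
w8 -0.035 734 [-0.023  -0.0225 -0.0209] [-0.0087  0.0087]
w8 -0.025 701 [-0.0232 -0.0227 -0.0211] [-0.0089  0.0089]
w8 [ 0.      0.0135 -0.0114 -0.014 ] 0.0005840902046317933
w9 -0.115 966 [-0.0212 -0.0207 -0.0189] [-0.009   0.0086]
w9 -0.105 1009 [-0.0216 -0.021  -0.0191] [-0.0088  0.0089]
w9 -0.095 966 [-0.0217 -0.021  -0.0194] [-0.0089  0.009 ]
w9 -0.085 918 [-0.0218 -0.0213 -0.0196] [-0.009  0.009]
w9 -0.075 863 [-0.022  -0.0215 -0.0198] [-0.0087  0.0087]
w9 -0.065 856 [-0.0222 -0.0217 -0.0201] [-0.0088  0.0088]
w9 -0.055 807 [-0.0223 -0.0218 -0.0202] [-0.009  0.009]
w9 -0.045 758 [-0.0225 -0.0222 -0.0204] [-0.009  0.009]
w9 -0.035 730 [-0.0229 -0.0223 -0.0206] [-0.0087  0.0088]
w9 -0.025 707 [-0.0229 -0.0224 -0.0208] [-0.0089  0.0089]
w9 [ 0.0001  0.0114 -0.0114 -0.0206] 0.0005897079532530472
```

The mandrel droops about 0.8° at the tip. I'll correct the pitch and yaw, then line up in front of the bore.

```bash
python3 -m jog '0.05 -0.004 0 0.9 0 1.5 0;0.093 -0.0085 0 0.9 0 1.5 0;0.093 -0.0085 0.03 0.9 0 1.5 0;0.093 -0.0085 0.055 0.9 0 1.5 0;0.093 -0.0085 0.0665 0.9 0 1.5 0;0.093 -0.0085 0.0665 0.9 0 1.5 0;0.093 -0.0085 0.0665 0.9 0 1.5 0'; python3 -c "
from md import *
st();mandrel('wrist','w10');st();snap('side','s10');snap('scene','c10')
im=np.load('pics/s10.npz')['im']; cv2.imwrite('pics/s10z.png',cv2.resize(im[170:300,270:430],None,fx=5,fy=4.5,interpolation=cv2.INTER_CUBIC)[:,:,::-1])
"
```

```text
time_s: 17.9
position: [0.46, -0.2165, 0.0345]
tcp_rot: [[-0.016, -1.0, 0.023], [-1.0, 0.016, -0.004], [0.004, -0.023, -1.0]]
force: [0.1, 0.2, -1.9]
opening: 0.271
t 17.9 pos [ 0.46   -0.2165  0.0345] xang -90.93 tilt [ 0.0226 -0.0041 -0.9997] F [ 0.06  0.18 -1.92] op 0.271 j [-38.2  38.4 107.7   1.1  32.7  51.8]
w10 score 0.58 n 7064 res 0.0006 tool-frame axis x0,slope,z0,slope [ 0.      0.0103 -0.0113 -0.0197]
   axis dir [ 1.     -0.0058  0.0029] yaw -0.33 pitch 0.17 tip tool y -0.1222 tip world [ 0.582  -0.2172  0.0461] pt(0) [ 0.4597 -0.2165  0.0458]
t 18.0 pos [ 0.4601 -0.2167  0.0349] xang -90.92 tilt [ 0.0233 -0.0046 -0.9997] F [-0.11 -0.25 -2.34] op 0.274 j [-38.2  38.4 107.7   1.1  32.7  51.8]
```

View pics/s10z.png

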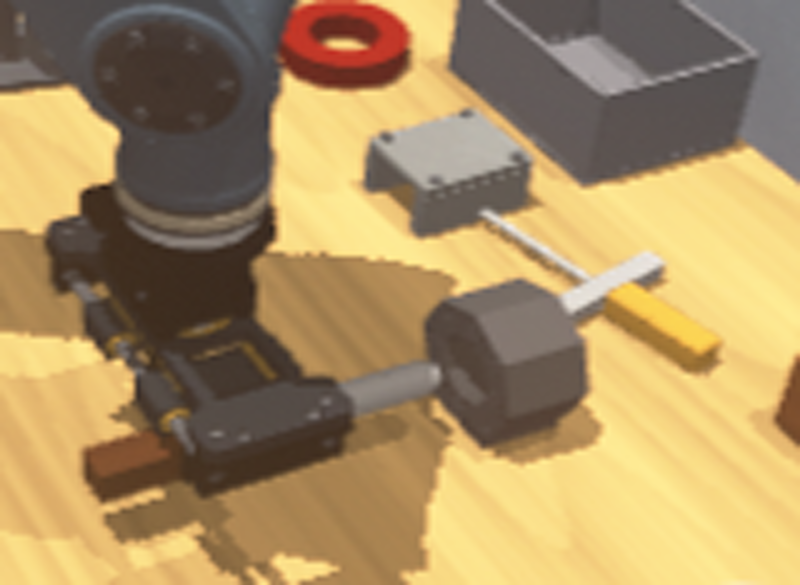

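View pics/c10.png

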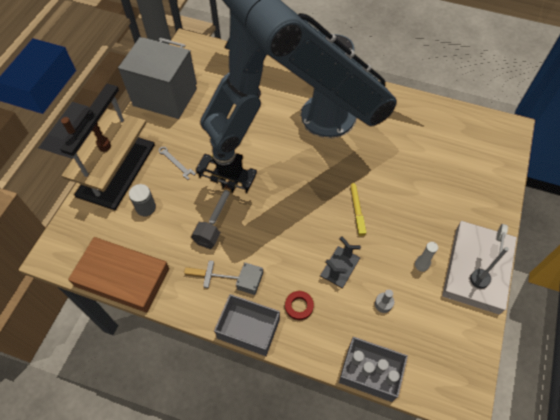

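Run:
```python
from h import *
from scipy.optimize import least_squares
for n,t in [('side','s10'),('scene','c10')]:
    d=np.load(f'pics/{t}.npz'); W=pts(n,d['d']); im=d['im'].astype(int)
    m=(W[...,0]>.515)&(W[...,0]<.59)&(abs(W[...,1]+.217)<.02)&(abs(W[...,2]-.045)<.02)
    S=W[m]; 
    g=lambda p: np.hypot(S[:,1]-p[0]-p[1]*(S[:,0]-.55), S[:,2]-p[2]-p[3]*(S[:,0]-.55))-.011
    o=least_squares(g,[-.217,0,.044,0],loss='soft_l1',f_scale=.001); print(n,len(S),np.round(o.x,4),np.std(g(o.x)))
```

```text
side 115 [-0.2189  0.0062  0.0462 -0.008 ] 0.0014566896366286276
scene 137 [-0.2169  0.0056  0.0456 -0.0191] 0.002754108330161825
```

The side camera gives the shaft on the bore line within about 2 mm, against 10 mm of clearance all round. Threading slowly.

```bash
python3 -m jog '0 -0.005 0.001 0 0 0 0;0 -0.013 0.0015 0 0 0 0;0 -0.021 0.002 0 0 0 0;0 -0.029 0.0022 0 0 0 0;0 -0.037 0.0024 0 0 0 0;0 -0.045 0.0026 0 0 0 0;-0.0002 -0.053 0.0028 0 0 0 0;-0.0002 -0.06 0.003 0 0 0 0'; python3 -c "
from h import *
st();snap('side','s11');snap('wrist','w11');st()
im=np.load('pics/s11.npz')['im']; cv2.imwrite('pics/s11z.png',cv2.resize(im[170:300,270:430],None,fx=5,fy=4.5,interpolation=cv2.INTER_CUBIC)[:,:,::-1])
"
```

```text
time_s: 19.1
position: [0.5201, -0.2172, 0.0323]
tcp_rot: [[-0.016, -1.0, 0.022], [-1.0, 0.016, -0.004], [0.003, -0.022, -1.0]]
force: [0.1, -0.5, -1.6]
opening: 0.274
t 19.1 pos [ 0.5201 -0.2172  0.0323] xang -90.93 tilt [ 0.0218 -0.0035 -0.9998] F [ 0.09 -0.53 -1.62] op 0.274 j [-34.3  40.9  99.6   0.9  38.4  55.9]
t 19.2 pos [ 0.5207 -0.2175  0.0325] xang -90.92 tilt [ 0.023  -0.0043 -0.9997] F [-0.15  0.07 -2.27] op 0.271 j [-34.3  40.9  99.6   0.9  38.3  55.9]
```

View pics/s11z.png

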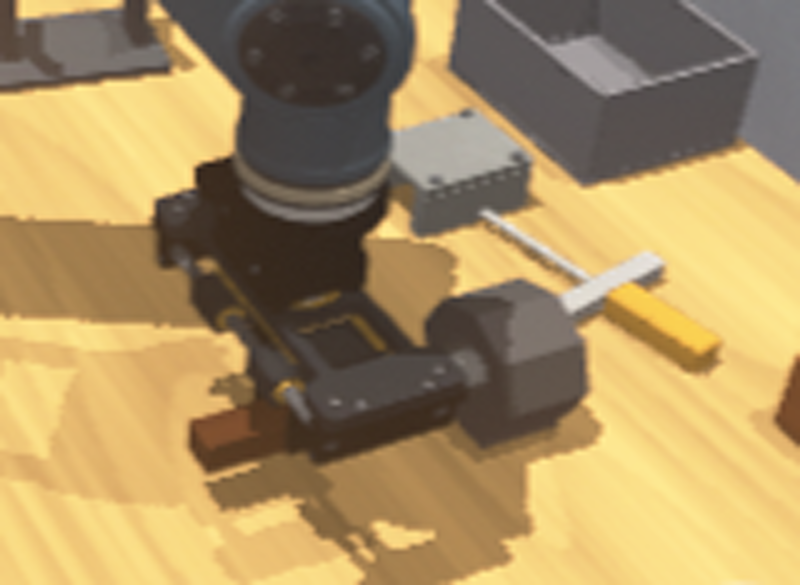

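View pics/w11.png

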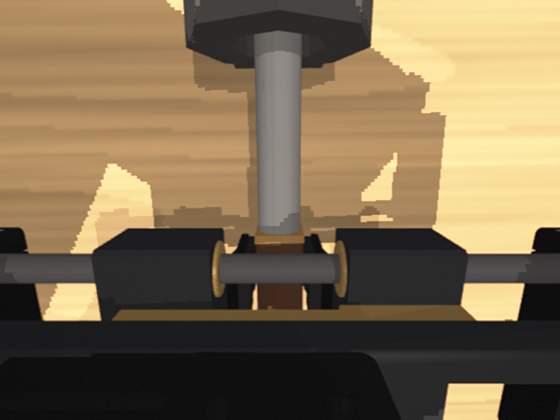

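Tip is inside the bore, centred, with no contact force. Going the rest of the way.

```bash
python3 -m jog '0 -0.008 0.0003 0 0 0 0;0 -0.016 0.0006 0 0 0 0;0 -0.024 0.0008 0 0 0 0;-0.0002 -0.032 0.001 0 0 0 0;-0.0003 -0.04 0.0012 0 0 0 0;-0.0003 -0.048 0.0014 0 0 0 0;-0.0003 -0.0535 0.0015 0 0 0 0;-0.0003 -0.0535 0.0015 0 0 0 0'
python3 - <<'E'
from sl import *
st();im,W=snap('wrist','w12')
r=silhouettes('sleeve','wrist')
for q in r[:1]:
    P=W[q['region']]; P=P[~np.isnan(P[:,0])]; print(q['score'],len(P)); sleeve(P,-.2186); np.save('pics/w12_s.npy',P)
snap('side','s12');st()
im=np.load('pics/s12.npz')['im']; cv2.imwrite('pics/s12z.png',cv2.resize(im[170:300,270:430],None,fx=5,fy=4.5,interpolation=cv2.INTER_CUBIC)[:,:,::-1])
E
```

```text
time_s: 20.2
position: [0.5736, -0.2178, 0.032]
tcp_rot: [[-0.016, -1.0, 0.022], [-1.0, 0.016, -0.004], [0.003, -0.022, -1.0]]
force: [0.2, -1.3, -1.2]
opening: 0.27
t 20.2 pos [ 0.5736 -0.2178  0.032 ] xang -90.92 tilt [ 0.0221 -0.0037 -0.9997] F [ 0.15 -1.26 -1.18] op 0.27 j [-31.5  43.2  92.2   0.7  43.4  58.9]
0.74 25377
n [0.004 0.386 0.922] [-0.003 -0.385  0.923] 7147 7308 0.0005 0.0005 axis [ 1.    -0.009 -0.001] yaw -0.5 ridge [ 0.649  -0.2188  0.0873] ext along [0.6263 0.6759]
t 20.35 pos [ 0.5727 -0.2176  0.0319] xang -90.94 tilt [ 0.0211 -0.0031 -0.9998] F [ 0.06  0.   -1.28] op 0.274 j [-31.5  43.2  92.3   0.7  43.4  58.9]
```

View pics/w12.png

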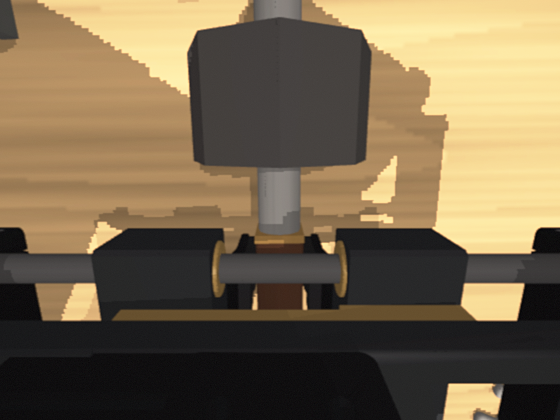

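View pics/s12z.png

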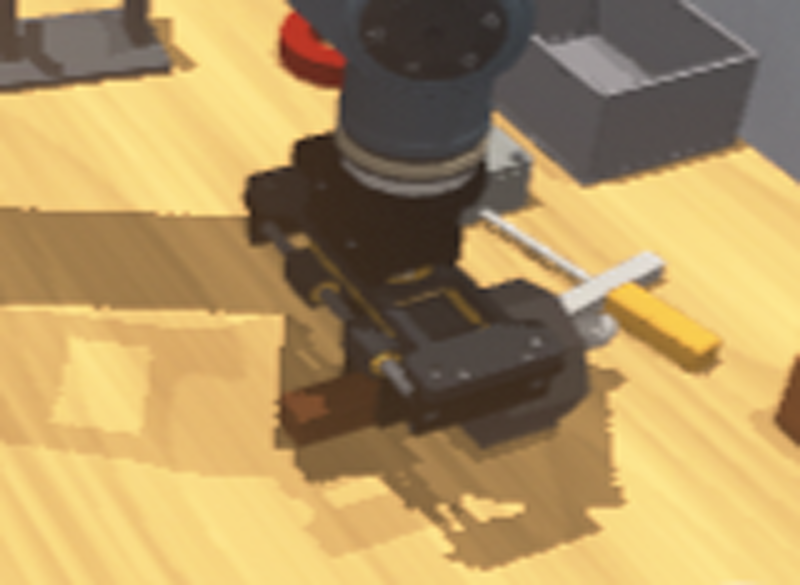

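The sleeve has not moved, and the tip shows on the far side at (598,330) of the side crop. The sleeve sits about 62 mm in front of the shoulder. Lifting gently.

```bash
python3 -m jog '0 0 -0.003 0 0 0 0;0 0 -0.006 0 0 0 0;0 0 -0.0075 0 0 0 0;0 0 -0.009 0 0 0 0;0 0 -0.0105 0 0 0 0;0 0 -0.012 0 0 0 0;0 0 -0.0135 0 0 0 0;0 0 -0.015 0 0 0 0'; python3 -c "
from md import *
st();mandrel('wrist','w13');st()"; python3 -m jog '0 0 -0.002 0 0 0 0;0 0 -0.004 0 0 0 0;0 0 -0.006 0 0 0 0;0 0 -0.009 0 0 0 0'
python3 - <<'E'
from md import *
from sl import sleeve
st();mandrel('wrist','w14');
W=pts('wrist',np.load('pics/w14.npz')['d'])
for q in silhouettes('sleeve','wrist')[:1]:
    P=W[q['region']]; P=P[~np.isnan(P[:,0])]; print(q['score'],len(P)); sleeve(P,-.2186)
snap('side','s14');st()
im=np.load('pics/s14.npz')['im']; cv2.imwrite('pics/s14z.png',cv2.resize(im[170:300,270:430],None,fx=5,fy=4.5,interpolation=cv2.INTER_CUBIC)[:,:,::-1])
E
```

```text
time_s: 21.35
position: [0.5724, -0.2175, 0.0468]
tcp_rot: [[-0.016, -1.0, 0.021], [-1.0, 0.016, -0.003], [0.003, -0.021, -1.0]]
force: [0.5, 0.4, -4.0]
opening: 0.274
t 21.35 pos [ 0.5724 -0.2175  0.0468] xang -90.94 tilt [ 0.021  -0.003  -0.9998] F [ 0.46  0.39 -3.95] op 0.274 j [-31.5  41.8  92.    0.7  45.   59. ]
w13 score 0.55 n 2318 res 0.0007 tool-frame axis x0,slope,z0,slope [-0.      0.0096 -0.0113 -0.0259]
   axis dir [ 1.     -0.0068 -0.0048] yaw -0.39 pitch -0.28 tip tool y -0.1227 tip world [ 0.6949 -0.2183  0.0576] pt(0) [ 0.5722 -0.2175  0.0581]
t 21.45 pos [ 0.5727 -0.2177  0.047 ] xang -90.94 tilt [ 0.0217 -0.0034 -0.9998] F [-0.03 -0.69 -3.87] op 0.274 j [-31.5  41.8  92.    0.7  45.   59. ]
time_s: 21.95
position: [0.5725, -0.2177, 0.0562]
tcp_rot: [[-0.016, -1.0, 0.022], [-1.0, 0.016, -0.003], [0.003, -0.022, -1.0]]
force: [-0.4, -0.4, -4.2]
opening: 0.271
t 21.95 pos [ 0.5725 -0.2177  0.0562] xang -90.93 tilt [ 0.0218 -0.0035 -0.9998] F [-0.44 -0.41 -4.2 ] op 0.271 j [-31.5  41.   91.8   0.7  46.   59. ]
w14 score 0.73 n 2293 res 0.0007 tool-frame axis x0,slope,z0,slope [-0.      0.0075 -0.0114 -0.0285]
   axis dir [ 0.9999 -0.0088 -0.0067] yaw -0.51 pitch -0.38 tip tool y -0.1224 tip world [ 0.6947 -0.2187  0.0667] pt(0) [ 0.5723 -0.2176  0.0676]
0.58 21522
n [0.009 0.324 0.946] [-0.    -0.443  0.896] 6118 5939 0.0005 0.0005 axis [ 1.    -0.011 -0.005] yaw -0.66 ridge [ 0.649  -0.2205  0.1001] ext along [0.6265 0.6761]
t 22.15 pos [ 0.5727 -0.2177  0.0562] xang -90.94 tilt [ 0.0221 -0.0036 -0.9997] F [ 0.01 -0.7  -3.96] op 0.274 j [-31.5  41.   91.8   0.7  46.   59. ]
```

View pics/w14.png

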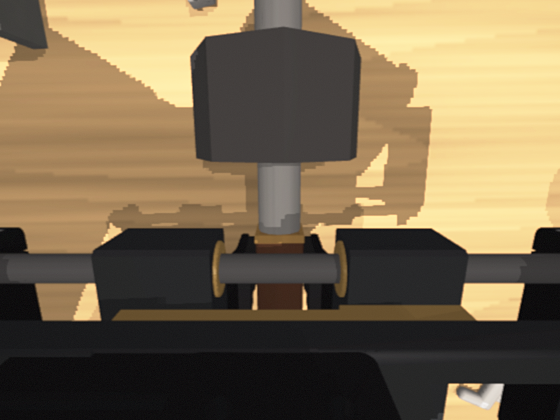

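View pics/s14z.png

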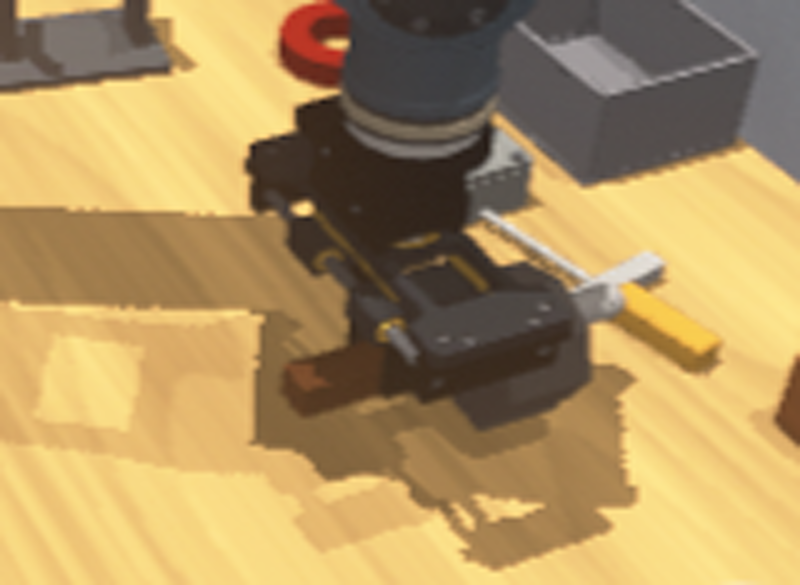

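Sleeve is hanging on the shaft: ridge up to z 0.100, wrist load 4 N, droop under 0.4°. Raising it and carrying it smoothly towards the rack.

```bash
python3 -m jog '0 0 -0.005 0 0 0 0;0 -0.0003 -0.016 0 0 0 0;0 -0.0007 -0.032 0 0 0 0;0 -0.0011 -0.05 0 0 0 0;0 -0.0015 -0.07 0 0 0 0;0 -0.002 -0.09 0 0 0 0;0 -0.0024 -0.107 0 0 0 0;0 -0.0026 -0.117 0 0 0 0'; python3 -m jog '-0.005 0.001 -0.002 0 0 0 0;-0.015 0.002 -0.003 0 0 0 0;-0.03 0.004 -0.003 0 0 0.5 0;-0.05 0.007 -0.003 0 0 1 0;-0.075 0.01 -0.003 0 0 2 0;-0.1 0.014 -0.003 0 0 3 0;-0.125 0.018 -0.003 0 0 4 0;-0.15 0.021 -0.003 0 0 5 0'; python3 -c "
from h import *
st();to([.5164,.2361,.17],-101.4)"
```

```text
time_s: 23.15
position: [0.5731, -0.2176, 0.1749]
tcp_rot: [[-0.016, -1.0, 0.024], [-1.0, 0.016, -0.005], [0.004, -0.024, -1.0]]
force: [0.3, 0.7, -4.5]
opening: 0.274
time_s: 24.15
position: [0.5531, -0.0646, 0.1748]
tcp_rot: [[-0.104, -0.994, 0.021], [-0.995, 0.104, -0.003], [0.0, -0.021, -1.0]]
force: [0.8, 0.2, -4.9]
opening: 0.274
t 24.15 pos [ 0.5531 -0.0646  0.1748] xang -95.94 tilt [ 0.0207 -0.0025 -0.9998] F [ 0.78  0.19 -4.91] op 0.274 j [-18.3  27.6  95.3   0.3  55.9  77.5]
row [-0.2953  0.0677  0.0033] [-1.19  0.03  5.46]
```

```bash
python3 -m jog '-0.025 0.006 0 0 0 1 0;-0.05 0.011 0 0 0 2 0;-0.075 0.017 0 0 0 3 0;-0.1 0.023 0 0 0 4 0;-0.125 0.029 0 0 0 5 0;-0.15 0.034 0 0 0 5.5 0;-0.175 0.04 0 0 0 5.5 0;-0.2 0.046 0 0 0 5.5 0'; python3 -c "
from h import *
st();to([.5164,.2361,.175],-101.4)"
```

```text
time_s: 25.15
position: [0.5276, 0.1388, 0.1737]
tcp_rot: [[-0.198, -0.98, 0.021], [-0.98, 0.198, -0.003], [-0.001, -0.021, -1.0]]
force: [-0.2, 0.1, -4.4]
opening: 0.275
t 25.15 pos [0.5276 0.1388 0.1737] xang -101.42 tilt [ 0.0207 -0.0028 -0.9998] F [-0.18  0.08 -4.37] op 0.275 j [  3.1  26.9  96.9  -0.3  55.  104.7]
row [-0.0932  0.0302 -0.0018] [-1.2   0.08 -0.02]
```

```bash
python3 -m jog '-0.012 0.004 0 0 0 0 0;-0.018 0.006 0 0 0 0 0;-0.02 0.0065 0 0 0 0 0;-0.02 0.0065 0 0 0 0 0'
python3 - <<'E'
from md import *
st();im,W=snap('wrist','w15')
for q in silhouettes('rack','wrist'):
    P=W[q['region']]; P=P[~np.isnan(P[:,0])]; print(round(q['score'],2),len(P),np.round(np.median(P,0),3)); 
    Q=P[(P[:,2]>.004)&(P[:,2]<.016)]; r=cv2.minAreaRect((Q[:,:2]*1000).astype(np.float32)); print(' base',len(Q),np.round(r[0],1),np.round(r[1],1),round(r[2],1))
    Q=P[(P[:,2]>.09)&(P[:,2]<.11)]; r=cv2.minAreaRect((Q[:,:2]*1000).astype(np.float32)); print(' top',len(Q),np.round(r[0],1),np.round(r[1],1),round(r[2],1))
    np.save('pics/w15_rack.npy',P)
st()
E
```

```text
time_s: 25.65
position: [0.5267, 0.1571, 0.1737]
tcp_rot: [[-0.199, -0.98, 0.022], [-0.98, 0.199, -0.004], [-0.001, -0.022, -1.0]]
force: [-0.0, -0.3, -5.0]
opening: 0.269
t 25.65 pos [0.5267 0.1571 0.1737] xang -101.47 tilt [ 0.0219 -0.0037 -0.9998] F [-0.03 -0.27 -5.01] op 0.269 j [  5.1  27.2  96.4  -0.4  55.2 106.8]
0.65 7343 [0.567 0.235 0.011]
 base 4218 [583.9 224.1] [ 84.3 108.2] 78.7
 top 1413 [591.4 222.8] [ 73.7 104.1] 78.8
t 25.75 pos [0.5268 0.1569 0.1737] xang -101.49 tilt [ 0.0218 -0.0037 -0.9998] F [-0.87  0.51 -4.4 ] op 0.273 j [  5.1  27.2  96.4  -0.4  55.2 106.8]
```

View pics/w15.png

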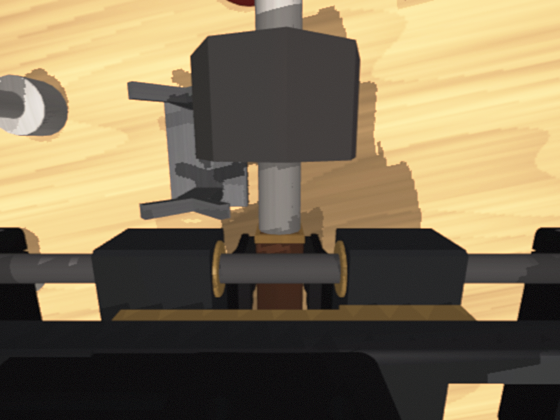

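Wrist picture: the rack is partly hidden at (200,150). Its near notch is at (185,212) and its far notch at (160,92). The fit gives its centre at about (0.593, 0.222), yaw −11.2°. Moving over it.

```bash
python3 -m jog '-0.005 0.002 0 0 0 0 0;-0.016 0.006 0 0 0 0 0;-0.032 0.012 0 0 0 0 0;-0.048 0.018 0 0 0 0 0;-0.062 0.023 0 0 0 0 0;-0.072 0.026 0 0 0 0 0;-0.077 0.0275 0 0 0 0 0;-0.077 0.0275 0 0 0 0 0'
python3 - <<'E'
from md import *
st();mandrel('wrist','w16')
W=pts('wrist',np.load('pics/w16.npz')['d'])
q=silhouettes('rack','wrist')
for q in q[:1]:
    P=W[q['region']]; P=P[~np.isnan(P[:,0])]; print(round(q['score'],2),len(P)); np.save('pics/w16_rack.npy',P)
    Q=P[(P[:,2]>.09)&(P[:,2]<.11)]; r=cv2.minAreaRect((Q[:,:2]*1000).astype(np.float32)); print(' top',len(Q),np.round(r[0],1),np.round(r[1],1),round(r[2],1))
snap('side','s16');snap('scene','c16');st()
im=np.load('pics/s16.npz')['im']; cv2.imwrite('pics/s16z.png',cv2.resize(im[90:220,200:360],None,fx=5,fy=4.5,interpolation=cv2.INTER_CUBIC)[:,:,::-1])
E
```

```text
time_s: 26.75
position: [0.5149, 0.2388, 0.1732]
tcp_rot: [[-0.198, -0.98, 0.022], [-0.98, 0.198, -0.004], [-0.001, -0.022, -1.0]]
force: [-0.2, -0.6, -4.8]
opening: 0.274
t 26.75 pos [0.5149 0.2388 0.1732] xang -101.4 tilt [ 0.0219 -0.0037 -0.9998] F [-0.2  -0.64 -4.81] op 0.274 j [ 13.9  28.5  93.8  -0.6  56.5 115.6]Traceback (most recent call last):
  File "<stdin>", line 2, in <module>
  File "md.py", line 11, in mandrel
    d,P,sc=best
    ^^^^^^
TypeError: cannot unpack non-iterable NoneType object
```

View pics/w16.png

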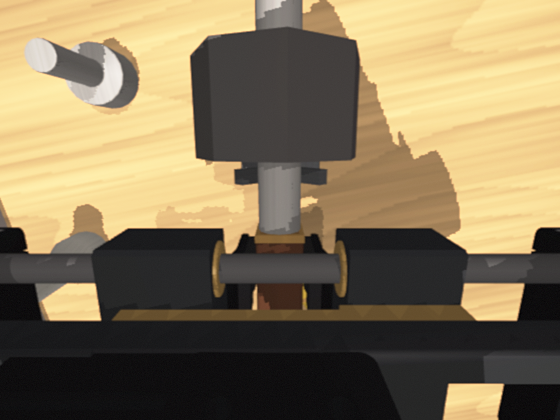

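Run:
```python
from h import *
st()
W=pts('wrist',np.load('pics/w16.npz')['d']); s=read_state(); R=np.array(s['tcp_rot'])
H=np.array([0,0,1])
m=(W[...,2]>.07)&(W[...,2]<.112); m[:165]=0; m[192:]=0; m[:,:230]=0; m[:,332:]=0
Q=W[m]; dlt=Q-np.array(s['position']); u=-R[:2,1]; v=R[:2,0]; u/=np.linalg.norm(u); v/=np.linalg.norm(v)
a=dlt[:,:2]@u; b=dlt[:,:2]@v
print(len(Q),'along u',np.round(np.percentile(a,[1,5,50,95,99]),4),'lateral',np.round([b.min(),b.max()],4),'z',np.round(np.percentile(Q[:,2],[5,50,95]),4))
for lo,hi in [(-1,-.011),(.011,1)]:
    k=(b>lo)&(b<hi); print(np.round(np.percentile(a[k],[1,50,99]),4),np.round([b[k].min(),b[k].max()],4), np.round(Q[k][:,2].max(),4))
snap('side','s16');snap('scene','c16')
im=np.load('pics/s16.npz')['im']; cv2.imwrite('pics/s16z.png',cv2.resize(im[90:220,200:360],None,fx=5,fy=4.5,interpolation=cv2.INTER_CUBIC)[:,:,::-1])
im=np.load('pics/c16.npz')['im']; cv2.imwrite('pics/c16z.png',cv2.resize(im[190:310,270:410],None,fx=5,fy=5,interpolation=cv2.INTER_CUBIC)[:,:,::-1])
```

```text
t 26.85 pos [0.5149 0.2382 0.1732] xang -101.46 tilt [ 0.0217 -0.0038 -0.9998] F [ 0.26  0.86 -4.8 ] op 0.272 j [ 13.8  28.5  93.8  -0.6  56.5 115.6]
816 along u [0.0262 0.0268 0.0326 0.038  0.0381] lateral [-0.036  0.037] z [0.0917 0.0992 0.1038]
[0.0261 0.0326 0.0381] [-0.036  -0.0179] 0.1049
[0.0263 0.0327 0.0381] [0.0173 0.037 ] 0.1052
```

View pics/s16z.png

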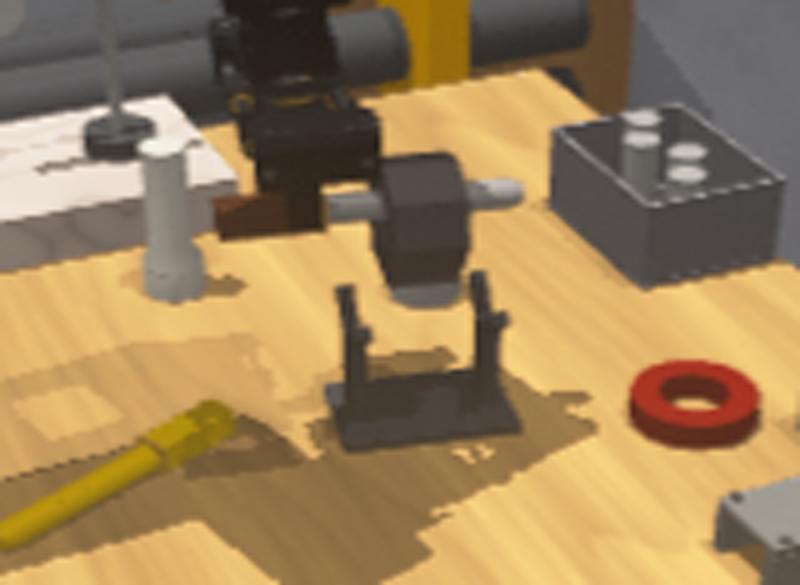

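View pics/c16z.png

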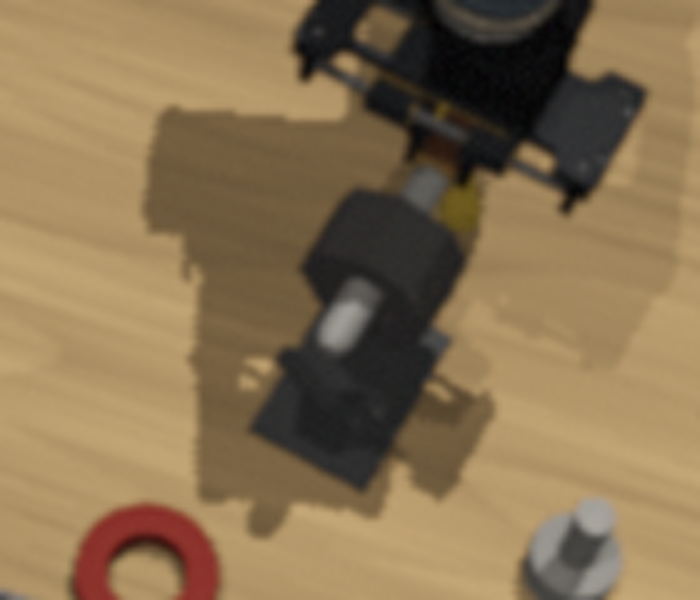

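The near upright spans 26–38 mm ahead of the TCP (27–39 mm planned) and the lateral error is 0.5 mm. Lowering.

```bash
python3 -m jog '0 0.0001 0.005 0 0 0 0;0 0.0004 0.018 0 0 0 0;0 0.0008 0.035 0 0 0 0;0 0.0012 0.052 0 0 0 0;0 0.0015 0.067 0 0 0 0;0 0.0017 0.078 0 0 0 0;0 0.0018 0.084 0 0 0 0;0 0.0019 0.087 0 0 0 0'; python3 -c "
from h import *
st();snap('side','s17');snap('wrist','w17');st()
im=np.load('pics/s17.npz')['im']; cv2.imwrite('pics/s17z.png',cv2.resize(im[90:220,200:360],None,fx=5,fy=4.5,interpolation=cv2.INTER_CUBIC)[:,:,::-1])"
```

```text
time_s: 27.95
position: [0.5151, 0.2386, 0.086]
tcp_rot: [[-0.198, -0.98, 0.022], [-0.98, 0.198, -0.003], [-0.001, -0.022, -1.0]]
force: [-0.3, -0.0, -4.1]
opening: 0.273
t 27.95 pos [0.5151 0.2386 0.086 ] xang -101.44 tilt [ 0.0219 -0.0035 -0.9998] F [-0.25 -0.04 -4.07] op 0.273 j [ 13.9  36.   97.5  -0.7  45.3 115.8]
t 28.05 pos [0.5151 0.2386 0.0862] xang -101.43 tilt [ 0.022  -0.0035 -0.9998] F [ 0.13  0.93 -3.49] op 0.272 j [ 13.9  35.9  97.5  -0.7  45.3 115.8]
```

View pics/s17z.png

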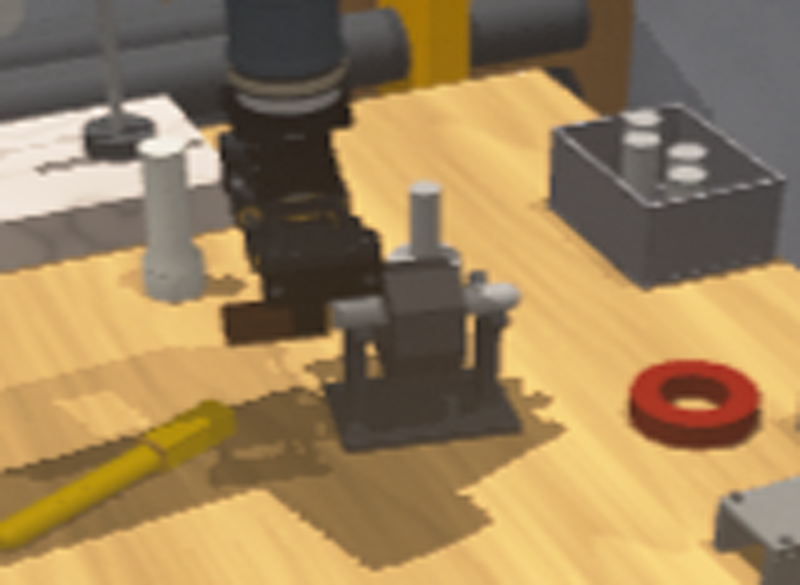

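View pics/w17.png

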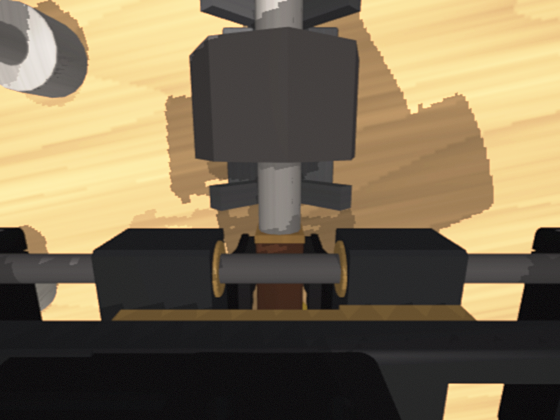

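The shaft is centred in both notches: columns 281 and 280 for the near and far arms. Last few millimetres.

```bash
python3 -m jog '0 0 0.002 0 0 0 0;0 0.0001 0.004 0 0 0 0;0 0.0001 0.005 0 0 0 0;0 0.0001 0.0055 0 0 0 0'; python3 -m jog '0 0 0.0005 0 0 0 0;0 0 0.001 0 0 0 0'
```

```text
time_s: 28.55
position: [0.515, 0.2386, 0.0807]
tcp_rot: [[-0.198, -0.98, 0.022], [-0.98, 0.198, -0.003], [-0.001, -0.022, -1.0]]
force: [-0.1, -0.0, -3.7]
opening: 0.274
time_s: 28.8
position: [0.5151, 0.2385, 0.0798]
tcp_rot: [[-0.198, -0.98, 0.022], [-0.98, 0.198, -0.004], [-0.001, -0.022, -1.0]]
force: [0.5, -0.6, -3.1]
opening: 0.272
```

```bash
python3 -m jog '0 0 0.0005 0 0 0 0;0 0 0.001 0 0 0 0'; python3 -m jog '0 0 0.0005 0 0 0 0;0 0 0.001 0 0 0 0'
```

```text
time_s: 29.05
position: [0.5152, 0.2385, 0.0789]
tcp_rot: [[-0.198, -0.98, 0.022], [-0.98, 0.198, -0.003], [-0.001, -0.023, -1.0]]
force: [0.2, -1.0, -1.6]
opening: 0.271
time_s: 29.3
position: [0.5152, 0.2384, 0.0782]
tcp_rot: [[-0.198, -0.98, 0.022], [-0.98, 0.198, -0.004], [-0.001, -0.023, -1.0]]
force: [-2.3, -1.4, 4.0]
opening: 0.273
```

The load is now on the notches (+4 N). Opening and looking.

```bash
python3 -m jog '0 0 -0.0005 0 0 0 0;0 0 -0.0005 0 0 0 0.3;0 0 -0.0005 0 0 0 0.35;0 0 -0.0005 0 0 0 0.5;0 0 -0.0005 0 0 0 0.7;0 0 -0.0005 0 0 0 0.7;0 0 -0.0005 0 0 0 0.7'; python3 -c "
from md import *
st();snap('side','s18');snap('wrist','w18');st()
im=np.load('pics/s18.npz')['im']; cv2.imwrite('pics/s18z.png',cv2.resize(im[90:220,200:360],None,fx=5,fy=4.5,interpolation=cv2.INTER_CUBIC)[:,:,::-1])"
```

```text
time_s: 30.18
position: [0.515, 0.2386, 0.0782]
tcp_rot: [[-0.198, -0.98, 0.022], [-0.98, 0.198, -0.003], [-0.001, -0.022, -1.0]]
force: [-0.9, -0.0, -0.2]
opening: 0.669
t 30.18 pos [0.515  0.2386 0.0782] xang -101.44 tilt [ 0.0218 -0.0035 -0.9998] F [-0.9  -0.02 -0.18] op 0.669 j [ 13.9  36.7  97.8  -0.7  44.4 115.8]
t 30.27 pos [0.515  0.2386 0.0782] xang -101.44 tilt [ 0.0219 -0.0035 -0.9998] F [-0.22  1.11 -0.22] op 0.688 j [ 13.9  36.7  97.8  -0.7  44.4 115.8]
```

View pics/s18z.png

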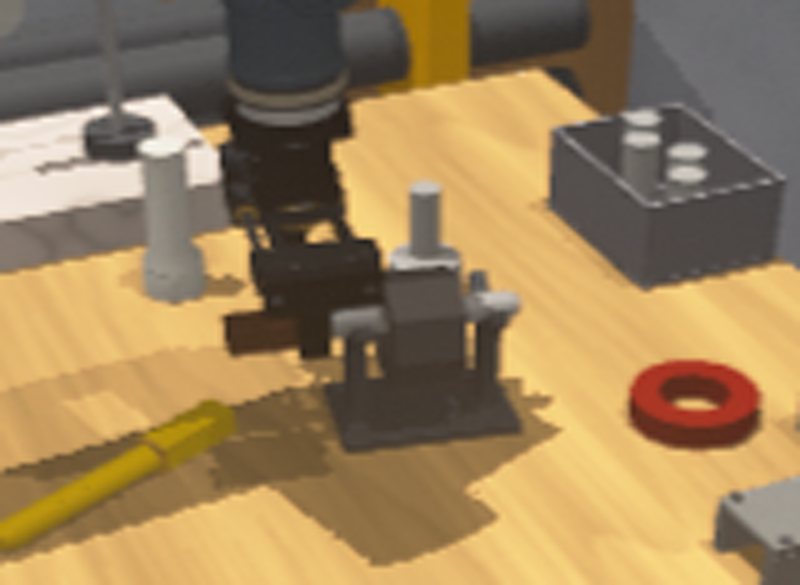

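View pics/w18.png

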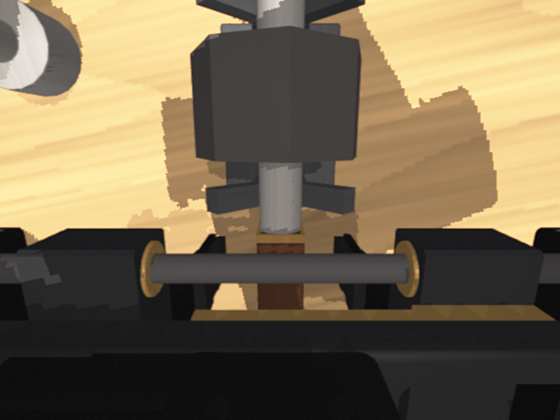

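It rests in the notches with the fingers clear. Retreating straight up.

```bash
python3 -m jog '0 0 -0.005 0 0 0 0.75;0 -0.0003 -0.015 0 0 0 0.75;0 -0.0007 -0.035 0 0 0 0.75;0 -0.0013 -0.06 0 0 0 0.75;0 -0.002 -0.09 0 0 0 0.75;0 -0.002 -0.13 0 0 0 0.75;0 0.06 -0.16 0 0 0 0.75;0 0.06 -0.16 0 0 0 0.75'
python3 - <<'E'
from sl import *
from scipy.optimize import least_squares
for t in range(2):
    st();im,W=snap('wrist',f'w19_{t}')
    for q in silhouettes('sleeve','wrist')[:1]:
        P=W[q['region']]; P=P[~np.isnan(P[:,0])]; print('sleeve',round(q['score'],2),len(P),np.round(np.percentile(P,[2,50,98],axis=0),4).tolist())
snap('side','s19');snap('scene','c19');st()
im=np.load('pics/s19.npz')['im']; cv2.imwrite('pics/s19z.png',cv2.resize(im[90:220,200:360],None,fx=5,fy=4.5,interpolation=cv2.INTER_CUBIC)[:,:,::-1])
W=pts('wrist',np.load('pics/w19_1.npz')['d'])
for q in silhouettes('mandrel','wrist'): 
    P=W[q['region']]; P=P[~np.isnan(P[:,0])]; print('mandrel',round(q['score'],2),len(P),np.round(np.percentile(P,[2,50,98],axis=0),4).tolist())
E
```

```text
time_s: 31.28
position: [0.4501, 0.2516, 0.2393]
tcp_rot: [[-0.196, -0.98, 0.023], [-0.981, 0.196, -0.003], [-0.002, -0.023, -1.0]]
force: [-0.0, 0.1, 0.2]
opening: 0.749
t 31.27 pos [0.4501 0.2516 0.2393] xang -101.33 tilt [ 0.0233 -0.0025 -0.9997] F [-0.01  0.05  0.16] op 0.749 j [ 17.1  19.7  96.8  -0.6  62.3 118.7]
sleeve 0.61 6308 [[0.5603, 0.1846, 0.0582], [0.5876, 0.2247, 0.1139], [0.6175, 0.2645, 0.1219]]
t 31.38 pos [0.4524 0.2513 0.2381] xang -101.37 tilt [ 0.0242 -0.0029 -0.9997] F [ 0.39 -0.63 -0.45] op 0.752 j [ 17.   19.9  96.7  -0.6  62.1 118.7]
sleeve 0.88 6351 [[0.5603, 0.1851, 0.0541], [0.5876, 0.2249, 0.1138], [0.6177, 0.2652, 0.122]]
t 31.57 pos [0.4536 0.2508 0.2363] xang -101.48 tilt [ 0.0215 -0.0038 -0.9998] F [0.32 0.57 0.24] op 0.748 j [ 16.9  20.1  96.6  -0.6  62.1 118.7]
mandrel 0.82 1472 [[0.2958, 0.1902, 0.0111], [0.4058, 0.2328, 0.0217], [0.4487, 0.2626, 0.0239]]
mandrel 0.56 2935 [[0.4645, 0.2094, 0.0896], [0.5198, 0.2363, 0.0992], [0.6291, 0.2547, 0.1012]]
```

View pics/w19_1.png

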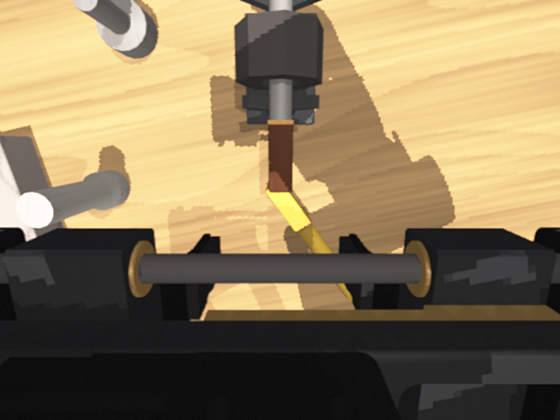

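View pics/s19z.png

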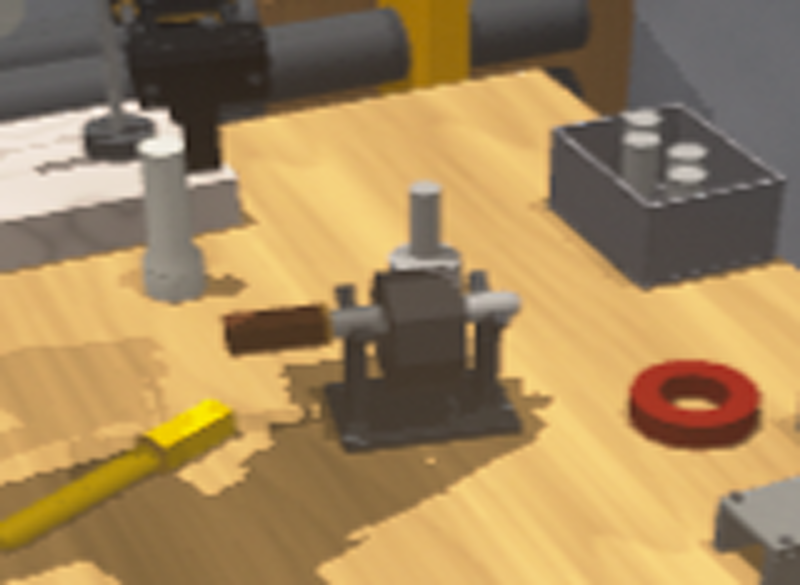

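View pics/c19.png

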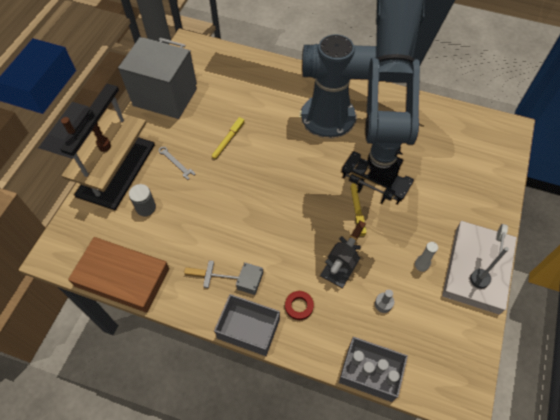

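Mandrel and sleeve are on the rack. Waiting a second, then checking for stillness and level.

```bash
python3 -m jog '0 0 0 0 0 0 0.75;0 0 0 0 0 0 0.75;0 0 0 0 0 0 0.75;0 0 0 0 0 0 0.75;0 0 0 0 0 0 0.75;0 0 0 0 0 0 0.75;0 0 0 0 0 0 0.75;0 0 0 0 0 0 0.75' | head -1
python3 - <<'E'
from h import *
from scipy.optimize import least_squares
im,W=snap('wrist','w20a')
import time
u=np.array([.981,-.195]); v=np.array([.195,.981]); c=np.array([.593,.2224])
def ana(W,t):
    a=(W[...,:2]-c)@u; b=(W[...,:2]-c)@v; z=W[...,2]
    k=(abs(b)<.006)&(z>.095)&(z<.108)&(((a>-.14)&(a<-.053))|((a<-.03)&(a>-.05)))
    S=np.c_[a[k],b[k],z[k]]
    for lo,hi in [(-.14,-.11),(-.11,-.085),(-.063,-.052),(-.052,-.035)]:
        s=S[(S[:,0]>lo)&(S[:,0]<hi)]; print('  ',lo,hi,len(s),'top z',np.round(np.percentile(s[:,2],90),4) if len(s) else '')
    k=(z>.108)&(z<.13)&(abs(a)<.045)&(abs(b)<.05); 
    P=np.c_[a[k],b[k],z[k]]; L=P[P[:,1]<-.006]; R=P[P[:,1]>.006]
    A=lambda Q:np.linalg.lstsq(np.c_[Q[:,:2],np.ones(len(Q))],Q[:,2],rcond=None)[0]
    print(t,'sleeve along',np.round(np.percentile(P[:,0],[1,99]),4),'max z',round(P[:,2].max(),4),'slopes',np.round(A(L),4),np.round(A(R),4))
ana(W,'a')
im,W=snap('wrist','w20b'); ana(W,'b'); im,W=snap('wrist','w20c'); im,W=snap('wrist','w20d'); ana(W,'d')
ia,id_=[np.load(f'pics/w20{x}.npz')['im'].astype(int) for x in 'ad']; print('diff',abs(ia-id_)[:225].max(), abs(ia-id_)[:225].mean())
st()
E
```

```text
time_s: 32.62
   -0.14 -0.11 294 top z 0.1028
   -0.11 -0.085 341 top z 0.1028
   -0.063 -0.052 145 top z 0.101
   -0.052 -0.035 220 top z 0.1011
a sleeve along [-0.0281  0.0215] max z 0.1238 slopes [0.0114 0.5263 0.1235] [ 0.01   -0.3233  0.1213]
   -0.14 -0.11 297 top z 0.1027
   -0.11 -0.085 341 top z 0.1028
   -0.063 -0.052 149 top z 0.1013
   -0.052 -0.035 220 top z 0.101
b sleeve along [-0.0281  0.0215] max z 0.1244 slopes [0.0108 0.5221 0.1234] [ 0.0113 -0.321   0.1213]
   -0.14 -0.11 300 top z 0.1028
   -0.11 -0.085 344 top z 0.1029
   -0.063 -0.052 143 top z 0.101
   -0.052 -0.035 220 top z 0.1011
d sleeve along [-0.0281  0.0215] max z 0.1237 slopes [0.0107 0.5258 0.1235] [ 0.0092 -0.3238  0.1214]
diff 55 0.48304232804232805
t 32.83 pos [0.4527 0.251  0.2368] xang -101.44 tilt [ 0.0218 -0.0035 -0.9998] F [-0.29  0.58 -0.05] op 0.752 j [ 17.   20.   96.7  -0.6  62.2 118.7]
```

Run:
```python
from h import *
for l in ['depth_gauge','torch','bumper_ring','dope_can','wrench','plug_gauge']:
    pass
a=np.load('pics/scene1.npz')['im'].astype(int); im,_=snap('scene','c21'); d=abs(a-im).max(-1)
for n,(x,y) in dict(gauge=(215,272),torch=(426,257),ring=(299,305),can=(142,200),wrench=(177,163),plug=(385,300),look1=(228,138),look2=(358,205)).items(): print(n,d[y-10:y+10,x-10:x+10].mean().round(1))
print(hand_in()); st()
```

```text
gauge 6.3
torch 5.5
ring 5.8
can 5.1
wrench 6.4
plug 5.7
look1 6.4
look2 44.6
the job is handed in; nothing more can be done
None
the job is handed in; nothing more can be done
```

The job is done and handed in at about 33 s. The mandrel lies in both rack notches with the sleeve hanging still between the uprights, and the robot is clear of everything.

**What I did:**
- I drew the steel mandrel out of the pocket by its shaft and turned it half round. I laid it on the shelf, let go and took it again by its square grip.
- I threaded it through the sleeve, lifted it, carried it to the rack, set it down and backed away.

**What disagreed or went wrong:**
- **First grasp:** it closed on nothing. The fingertips sit about 7 mm behind the reported TCP, not 19 mm ahead of it as stated. I measured this with the cameras, allowed for it and grasped again. The mandrel had not moved.
- **Yaw readings:** two wrist-camera readings of the mandrel's yaw differed by about 0.6°, which was well within the bore clearance.
- **Yellow look-alike near the rack:** the before/after picture check gave 44.6 there, against 5–6 elsewhere. In the last pictures the arm and its shadow cover that spot, and I never touched it. I did not confirm its position separately.

**Last checks before hand-in:**
- **Shaft:** its axis is at about 90 mm. The shaft top reads level near the near upright; I did not measure the far end.
- **Sleeve:** it spans −28 to +21 mm about the rack middle, with ±40 mm clear. It is rolled about 5° on the shaft and did not change between pictures.
- **Forces:** contact was never measured directly. Wrist readings at the end of each move stayed under 7 N, and the sleeve's own weight of about 2 N was the only load I saw on the shaft.
- **Bystanders:** the six named bystanders and the other yellow look-alike showed no change in the picture.

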